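# Serve the truffle order through the pass

### The arm

A 6-joint arm with a two-finger parallel gripper is mounted at the origin on a cart in front of the work surface, level with it; the furniture and walls round the work are solid. World frame = base frame: x ahead of the robot, y to its left, z up, the work surface at z = 0. Lengths are in mm, angles in rad, forces in N, time in s.
With the tool pointing down it reaches from about 275 to 1000 mm from the base axis. Payload 8.4 kg.
Tool frame: the origin (TCP) lies at the very end of the fingers, on their centre line; the grasp point (between the pads) lies 19 mm behind it; z points along the fingers, y is the direction in which the jaws open and shut (so a half turn about z gives the same grasp; the last joint's range is limited). The gripper opens to 85 mm and grips with 20 to 120 N. Pads are 22 mm wide; open, the fingers measure 114 mm over their backs; the gripper's body (76 mm by 85 mm) begins 54 mm behind the grasp point. The pads swing forward as they close: fully open they stand 13 mm farther back than shut.
Start: joints at [1.321, 0.353, 1.633, -0, 1.155, -0.002], TCP at [153.293, 605.912, 231.281] pointing down, gripper open.
Joint ranges: [-2.63, 2.63], [-0.92, 2.1], [0.06, 2.66], [-1.3, 4.44], [0, 2.69], [-3.02, 3.02]. Speed limits (rad/s): [2.22, 2.22, 2.79, 3.14, 3.14, 3.14].

### API

Orientations are given as [roll, pitch, yaw] about the fixed x, y, z axes, in that order (R = Rz(yaw) Ry(pitch) Rx(roll)).
In Python, from rig import r gives the robot as it stands.
- The arm moves only by the tool jog_arm, never from a script. Its argument "moves" is a list of rows, each an object with "grip": the gripper command: -1 is fully open, 1 is shut, values between are in proportion; "translation": the shift along the tool's x, y, z in m, a list of three; "twist": the turn, a rotation vector about the tool's x, y, z in rad, a list of three. In form: [{"grip": grip, "translation": [dx, dy, dz], "twist": [ax, ay, az]}, ...]. A call has 1 to 10 rows; each row shifts and turns the commanded pose from where the row before left it, along the tool's axes as they then stand; what a row does not reach is not made up. A row lasts 1/12 s, in which the tool goes at most 41.7 mm and 7.16 degrees, less where a joint would pass 70% of its speed; a pose out of reach is approached as far as the arm can. A call with a gripper value outside its range is refused whole. The fingers move at their own pace and stop on an object; "squeeze" is the grip in N (left out, the last holds). Time passes only in rows, so rows that do not move let the fingers close. It gives the time, the measured TCP pose, the force and the opening at its end, in the units of the state.
- r.sense(): the state, without advancing time (a new reading comes with each control period).
- r.grab_frame(name): name is "scene" or "side" or "wrist"; returns (picture, depth): 420x560x3 uint8, red, green, blue; 420x560 float32, mm along the optical axis (not along the pixel's ray), 0 where there is no reading.
- r.calibration(name): a dict with "fx", "fy", "cx", "cy" (pixels), "R" (3x3) and "t" (3): a world point X has camera coordinates R X + t. Camera axes: x right, y down, z forward; pixel columns grow to the right and rows downward; lengths in mm; the calibration is good to about 2 mm. A picture is of the moment at which its call begins: read the wrist's pose just before it. calibration takes no time and is no camera call; for the wrist camera it gives the pose at the moment of the call.
- r.sign_off(): hands the job in, once; it reports no verdict.
The state is a dict: "clock": time; "qpos": joint angles; "qvel": joint speeds; "joint_efforts": joint torques, N m; "eef_pos": TCP position; "tcp_rot": TCP orientation; "contact_force": force on the tool from outside, world axes, zero at the start; "wrist_torque": the same for the moment, N m; "opening": opening from 0.0 (shut) to 1.0 (fully open).
Only numpy, scipy, OpenCV 4.12 (cv2) and the standard library are available. Lean on these libraries where they do the work, as an engineer would, in place of code of your own. Each camera call takes 0.05 s, during which the arm holds its last target.

### The job

Set the truffle that is on the slate on the wooden serving tray beside the two already there, let go of it, and then slide the tray into the bay under the walnut serving pass, squarely between its rails and fully home against the stop at the back. All three truffles must end standing upright on the tray. Once the tray is home, let go of it and press the button of the counter bell right down to call the order; leave the gift box and the cocoa shaker where they stand.

Things in the scene. Friction and masses are not known exactly. Their poses are not given: they have to be found in the camera images.
- serving_tray: loose pale wooden tray, 0.35 kg, 110 (x) x 130 (y) mm; floor 6 mm thick, rim 5 mm thick and 14 mm high. Origin: centre of the underside. Its -x side, roughly towards the robot, has a flat tongue (26 mm wide, to x = -107 mm) with an upright tab; the +x edge enters the pass first. Two truffles stand on the +x half, the -x half is free. Slide it, it need not be lifted
- tray_tab (a point): point in the tray's upright tab, on its centre plane, 40 mm above the counter, at x = -87 mm in the tray frame. The tab is 36 mm long (x, -105 to -69 mm), 8 mm thick (y) and its top is 52 mm above the counter: pinch it across y and push or pull the tray by it
- serving_pass: fixed walnut bridge shelf; origin on the counter at the centre of its bay, +x points into the bay, away from the robot. Deck above the bay: underside 130 mm, top 145 mm above the counter, x = -90 to +68 mm, 176 mm wide. Side cheeks carry the deck, x = -40 to +68 mm, at y = +-74 to +-86 mm. The tray is home with its origin at x = +5 mm, y = 0
- pass_mouth (a point): mouth of the bay on the counter, x = -77 mm in the pass frame. Two rails 12 mm high guide the tray: inner faces at y = +-68 mm (3 mm clear of the tray each side) from x = -45 mm to the stop; from the mouth to there they are flared, about 5 mm wider each side at the mouth
- pass_edge (a point): middle of the deck's front lower edge, x = -90 mm, 130 mm up. With the tray home its tab (x = -82 mm) stands under the deck, so the gripper must lean back towards the robot, 35 to 45 degrees from vertical, fingers pointing down and into the bay, to clear this edge
- pass_stop (a point): centre of the front face of the fixed stop across the back of the bay, at x = +60 mm in the pass frame, 22 mm high; the tray's +x edge meets it when fully home
- truffle_new: the truffle to be added: a single round truffle 28 mm across and 25 mm high with a flat foot, 13 g, standing alone on the slate. Origin: centre of its foot
- truffle_a: truffle of the same size, already on the tray. Origin: centre of its foot
- truffle_b: truffle of the same size, already on the tray. Origin: centre of its foot
- slate: flat dark slate board lying fixed on the counter, 127 (x) x 252 (y) x 8 mm, long side roughly pointing away from the robot. Origin: centre of its underside
- bell_top (a point): top of the push button of the chrome counter bell (fixed, 82 mm across): the button is a vertical rod 13 mm across, its top 60 mm above the counter and about 12 mm above the dome
- counter_bell_button (a joint): travel of the bell's button: 0 = up, 0.0035 m = fully down; a spring returns it, about 8 N when fully down
- gift_box: closed card gift box, 67 x 93 x 46 mm, standing on the deck of the pass; bystander. Origin: centre of its underside
- shaker: cocoa shaker, 61 mm across and 97 mm high, standing on the counter to the right of the pass; bystander. Origin: centre of its underside

How it is judged:
By the outcome, as a careful person would: the job done as asked, in the order asked, and still so for the second after the job is handed in, with the robot touching nothing.
It also fails if it takes over 64 s, if anything falls off the work surface, if the arm or the gripper's body presses on something with over 40 N, if the wrist force passes 120 N, or if a joint passes its speed limit or range.

## Working session

There is one attempt and no reset: what is moved stays moved. The work goes in short steps, Python scripts to look and compute and a tool call to move; the robot and the scene stay as the last step left them, time stands still between calls to the robot, and variables do not carry over. Pictures are saved under pics/ and viewed, and the job is handed in when it is done.

Besides the shell and the picture viewer there is one more tool, called after ">>>" as a command line: name --argument value ..., lists and objects as JSON in quotes. jog_arm: Moves the arm, as the interface text tells. Its arguments: {"type":"object","properties":{"moves":{"type":"array"},"squeeze":{"type":"number"}},"required":["moves"]}

```bash
ls; mkdir -p pics; python3 - <<'E'
from rig import r
import cv2,numpy as np
print(r.sense())
for n in ["scene","side","wrist"]:
    c=r.calibration(n); p,d=r.grab_frame(n)
    cv2.imwrite(f"pics/{n}0.png",p[:,:,::-1]); np.savez(f"pics/{n}0.npz",p=p,d=d,R=c["R"],t=c["t"],k=[c["fx"],c["fy"],c["cx"],c["cy"]])
    print(n,c)
E
```

```text
pics
{'clock': 0.0, 'qpos': array([ 1.32057457e+00,  3.53671915e-01,  1.63416272e+00,  9.14438980e-06,
        1.15515996e+00, -2.39476244e-03]), 'qvel': array([ 1.23836243e-03,  1.36128380e-03, -6.89220298e-04,  1.08057542e-03,
        4.13277904e-04,  3.87026372e-05]), 'joint_efforts': array([-7.04733557e-04, -6.05259061e+01, -3.42047703e+01, -6.22935772e-05,
        9.67127999e-03, -1.92381543e-05]), 'eef_pos': array([153.18614229, 605.44030732, 230.53459184]), 'tcp_rot': array([-3.14019073e+00, -1.17179423e-05,  2.89376195e+00]), 'contact_force': array([ 0.2424113 , -0.56044867,  0.58675248]), 'wrist_torque': array([ 0.01046468,  0.04495909, -0.02848816]), 'opening': 1.0043183019829842}
scene {'fx': 513.0941579605724, 'fy': 513.0941579605724, 'cx': 277.2417902671204, 'cy': 206.64481440548198, 'R': array([[ 0.56678712, -0.82381259, -0.00922933],
       [-0.43629383, -0.29063194, -0.85157546],
       [ 0.69885624,  0.48668871, -0.52415079]]), 't': array([-363.88025027,  344.38389503,  809.65420485])}
side {'fx': 407.16542558546803, 'fy': 407.16542558546803, 'cx': 276.1833623753952, 'cy': 208.8851505337587, 'R': array([[ 0.81993202, -0.5722304 ,  0.01624349],
       [-0.30328329, -0.45828132, -0.83546243],
       [ 0.4855211 ,  0.68009602, -0.54930745]]), 't': array([-498.51650803,  235.05222735,  827.87573183])}
wrist {'fx': 371.6460891097135, 'fy': 371.6460891097135, 'cx': 278.4032392052337, 'cy': 213.96134315072518, 'R': array([[ 2.45376965e-01,  9.69427303e-01, -9.21764383e-04],
       [ 9.23405515e-01, -2.33438444e-01,  3.04678105e-01],
       [ 2.95148098e-01, -7.56121509e-02, -9.52454935e-01]]), 't': array([-623.87580676,  -39.56684924,  379.47677639])}
```

View pics/scene0.png

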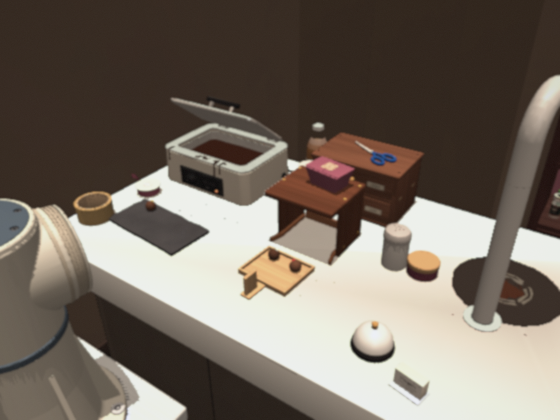

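View pics/side0.png

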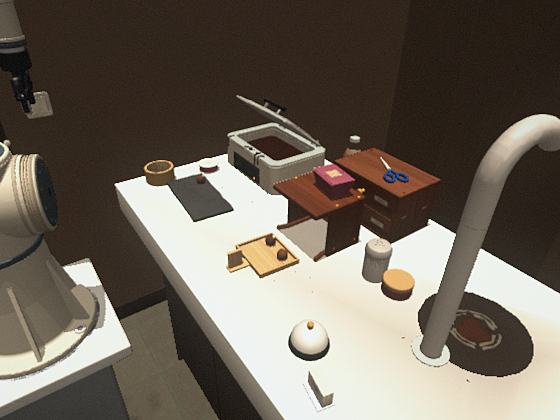

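View pics/wrist0.png

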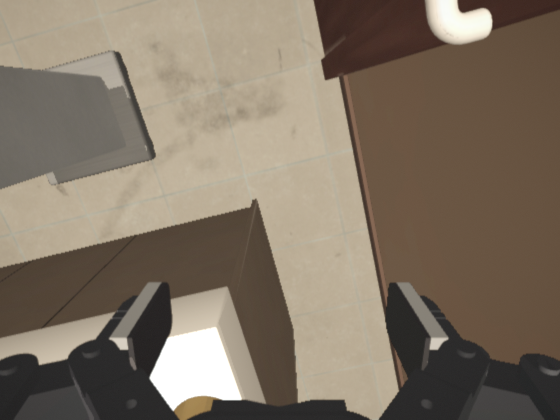

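The scene camera shows the truffle near (150,205) on the slate, the tray near (277,270) with its tab near (250,283), the pass near (318,210), and the bell button near (375,323). Next I'll measure these.

```bash
cat > h.py <<'E'
import numpy as np,cv2
def load(f):
    z=np.load(f); return z
def cloud(z):
    fx,fy,cx,cy=z['k']; d=z['d']; v,u=np.mgrid[:d.shape[0],:d.shape[1]]
    X=np.stack([(u-cx)/fx*d,(v-cy)/fy*d,d],-1)
    W=(X-z['t'])@z['R']; W[d==0]=np.nan
    return W
def proj(z,P):
    fx,fy,cx,cy=z['k']; c=np.atleast_2d(P)@z['R'].T+z['t']
    return np.c_[c[:,0]/c[:,2]*fx+cx,c[:,1]/c[:,2]*fy+cy]
def grab(n,tag):
    from rig import r
    c=r.calibration(n); p,d=r.grab_frame(n)
    cv2.imwrite(f"pics/{n}{tag}.png",p[:,:,::-1]); np.savez(f"pics/{n}{tag}.npz",p=p,d=d,R=c["R"],t=c["t"],k=[c["fx"],c["fy"],c["cx"],c["cy"]])
    return load(f"pics/{n}{tag}.npz")
def ray(z,u,v,h):
    fx,fy,cx,cy=z['k']; R=z['R'];t=z['t']
    o=-R.T@t; d=R.T@np.array([(u-cx)/fx,(v-cy)/fy,1.]); return o+d*(h-o[2])/d[2]
E
python3 - <<'E'
from h import *
for n in ["scene","side"]:
    z=load(f"pics/{n}0.npz");W=cloud(z)
    np.set_printoptions(precision=1,suppress=True)
    pts={"scene":dict(truf=(150,204),slate=(157,225),a=(274,254),b=(296,265),tabtop=(250,274),bell=(375,323),shk=(397,230),box=(330,168),floor=(277,270),deck=(300,190),counter=(230,290)),
    "side":dict(truf=(200,179),slate=(200,197),a=(270,240),b=(282,254),tabtop=(235,252),bell=(310,324),shk=(378,245),box=(333,175),floor=(265,258),deck=(300,195),counter=(230,290))}[n]
    for k,(u,v) in pts.items(): print(n,k,W[v,u])
    p=z['p']
    def crop(x0,y0,x1,y1,s,f): cv2.imwrite(f,cv2.resize(p[y0:y1,x0:x1,::-1],None,fx=s,fy=s,interpolation=cv2.INTER_CUBIC))
    if n=="scene": crop(230,150,370,310,4.5 if 0 else 3.75,"pics/c1.png")
    else: crop(220,170,370,280,5,"pics/c2.png")
E
```

```text
scene truf [532.3 322.5  29.6]
scene slate [496.  263.9   6.4]
scene a [542.6 -59.8  22.4]
scene b [ 533.3 -124.3   25.6]
scene tabtop [428.7 -80.1  51.2]
scene bell [ 434.8 -353.7   60.1]
scene shk [ 676.6 -286.7   97.2]
scene box [ 689.2 -111.6  190. ]
scene floor [518.8 -84.2   3.6]
scene deck [635.7 -67.6 145.4]
scene counter [413.6 -36.2  -1.6]
side truf [534.7 317.1  26.5]
side slate [498.  245.4   9. ]
side a [542.6 -65.6  25.9]
side b [ 537.2 -125.5   23.9]
side tabtop [432.2 -81.5  48. ]
side bell [ 435.5 -356.3   60.2]
side shk [ 678.8 -291.3   98.7]
side box [ 689.7 -116.1  192.1]
side floor [504.7 -99.8   8.5]
side deck [616.  -85.5 145. ]
side counter [ 382.5 -141.3    1.4]
```

View pics/c1.png

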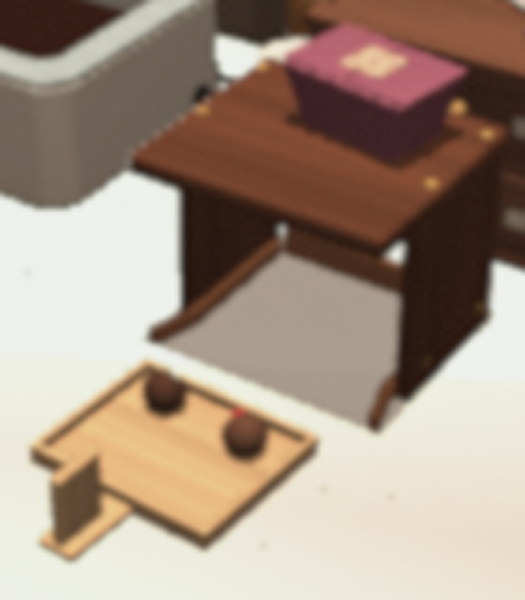

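View pics/c2.png

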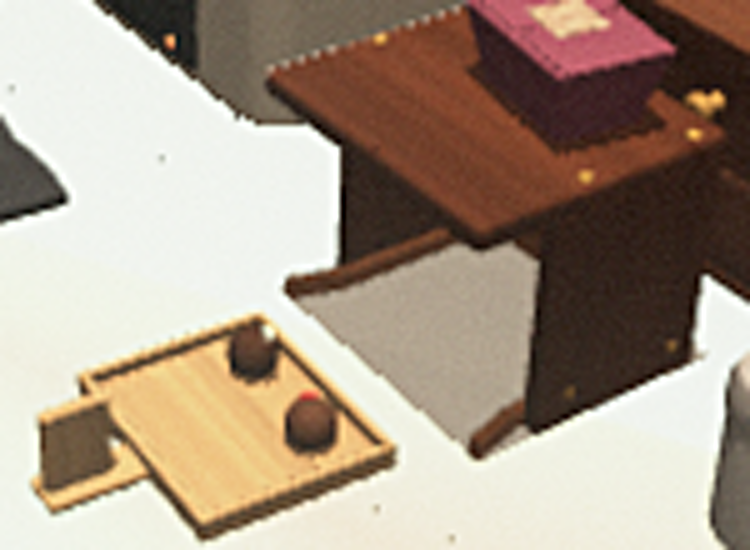

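```bash
python3 - <<'E'
from h import *
np.set_printoptions(precision=1,suppress=True)
for n,o,s,deck,tray,tab in [("scene",(230,150),3.75,[(270,63),(134,158),(381,245),(503,130)],[(148,362),(33,445),(206,540),(317,440)],[(52,477),(99,455)]),
 ("side",(220,170),5,[(463,8),(268,75),(482,240),(722,130)],[(260,315),(80,377),(203,530),(396,452)],[(40,418),(105,393)])]:
    z=load(f"pics/{n}0.npz")
    f=lambda P,h:np.array([ray(z,o[0]+a/s,o[1]+b/s,h)[:2] for a,b in P])
    for nm,P,h in (("deck",deck,145),("tray",tray,14),("tab",tab,52)):
        C=f(P,h); print(n,nm,C.tolist() and C.round(1).tolist(), "mean",C.mean(0))
        if len(C)==4: 
            print([round(float(np.linalg.norm(C[i]-C[(i+1)%4])),1) for i in range(4)], [round(float(np.degrees(np.arctan2(*(C[a]-C[b])[::-1]))),1) for a,b in((0,1),(3,2))],[round(float(np.degrees(np.arctan2(*(C[a]-C[b])[::-1])))-90,1) for a,b in((0,3),(1,2))])
    W=cloud(z)
    m=(abs(W[...,2]-145)<3)&(W[...,0]>500)&(W[...,0]<850)&(abs(W[...,1]+60)<150)
    r=cv2.minAreaRect(W[m][:,:2].astype(np.float32)); print("deck rect",r)
    for nm,(x,y),h in (("tn",(533,320),15),("a",(548,-63),13),("b",(540,-125),13)):
        m=(np.hypot(W[...,0]-x,W[...,1]-y)<22)&(W[...,2]>h)
        P=W[m]; # sphere fit r=14
        A=np.c_[2*P,np.ones(len(P))]
        from scipy.optimize import least_squares
        zc=21 if nm=="tn" else 18
        s_=least_squares(lambda c:np.hypot(np.linalg.norm(P-[c[0],c[1],c[2]],axis=1),0)-14,[x,y,zc],loss='soft_l1')
        print(nm,len(P),s_.x,P[:,2].max(),np.abs(s_.fun).mean())
    m=(np.hypot(W[...,0]-435,W[...,1]+355)<15)&(W[...,2]>56); print("bell",W[m].mean(0),np.nanmax(W[m],0),np.nanmin(W[m],0))
E
```

```text
scene deck [[734.5, -10.7], [586.2, -9.0], [583.6, -177.5], [737.3, -175.3]] mean [660.4 -93.1]
[148.3, 168.5, 153.7, 164.6] [-0.7, 0.8] [1.0, -0.9]
scene tray [[569.4, -28.3], [465.5, -19.9], [453.1, -149.2], [561.4, -154.4]] mean [512.4 -87.9]
[104.2, 129.9, 108.4, 126.4] [-4.6, -2.8] [-3.7, -5.5]
scene tab [[413.0, -76.5], [442.1, -86.4]] mean [427.6 -81.4]
deck rect ((718.486572265625, -102.40187072753906), (263.17156982421875, 216.3540496826172), 0.5333294868469238)
tn 80 [540.2 330.3  19.5] 35.01498736391489 1.538358293263953
a 116 [548.9 -54.8  16.4] 32.959172394887084 1.4703077381388714
b 124 [ 540.4 -117.9   16.7] 31.8561047325031 1.353892243089433
bell [ 435.8 -353.7   58.5] [ 442.1 -347.2   60.2] [ 431.  -359.2   56.5]
side deck [[718.1, -8.7], [590.0, -10.3], [586.2, -183.8], [744.2, -175.6]] mean [659.6 -94.6]
[128.1, 173.5, 158.2, 169.0] [0.7, 3.0] [8.9, -1.2]
side tray [[572.7, -30.8], [467.2, -23.6], [457.3, -152.8], [564.9, -158.8]] mean [515.5 -91.5]
[105.8, 129.6, 107.8, 128.2] [-4.0, -3.2] [-3.5, -4.4]
side tab [[413.5, -81.9], [448.0, -82.8]] mean [430.7 -82.3]
deck rect ((707.8679809570312, -86.83846282958984), (213.06675720214844, 251.7994842529297), 81.39582061767578)
tn 52 [541.  329.5  19.8] 34.23817312585531 1.2161519164620858
a 85 [550.4 -56.1  17.6] 32.57380930686232 1.1040698000609976
b 98 [ 542.3 -119.3   17.4] 33.78682983882688 1.053851803951627
bell [ 437.2 -355.8   60.3] [ 443.7 -349.8   62.7] [ 431.  -361.8   58.2]
```

>>> jog_arm --moves '[{"grip": -1, "translation": [0, 0, 0], "twist": [0, 0, -0.124]}, {"grip": -1, "translation": [0, 0, 0], "twist": [0, 0, -0.124]}, {"grip": -1, "translation": [-0.0276, -0.0196, 0.005], "twist": [0, 0, 0]}, {"grip": -1, "translation": [-0.0276, -0.0196, 0.005], "twist": [0, 0, 0]}, {"grip": -1, "translation": [-0.0276, -0.0196, 0.005], "twist": [0, 0, 0]}, {"grip": -1, "translation": [-0.0276, -0.0196, 0.005], "twist": [0, 0, 0]}, {"grip": -1, "translation": [-0.0276, -0.0196, 0.005], "twist": [0, 0, 0]}, {"grip": -1, "translation": [-0.0276, -0.0196, 0.005], "twist": [0, 0, 0]}, {"grip": -1, "translation": [-0.0276, -0.0196, 0.005], "twist": [0, 0, 0]}, {"grip": -1, "translation": [-0.0276, -0.0196, 0.005], "twist": [0, 0, 0]}]'

```text
clock: 0.98
eef_pos: [375.2, 447.9, 190.9]
tcp_rot: [-3.141, -0.0, -3.141]
contact_force: [0.7, 0.5, 1.1]
opening: 0.999
```

>>> jog_arm --moves '[{"grip": -1, "translation": [-0.0276, -0.0196, 0.005], "twist": [0, 0, 0]}, {"grip": -1, "translation": [-0.0276, -0.0196, 0.005], "twist": [0, 0, 0]}, {"grip": -1, "translation": [-0.0276, -0.0196, 0.005], "twist": [0, 0, 0]}, {"grip": -1, "translation": [-0.0276, -0.0196, 0.005], "twist": [0, 0, 0]}, {"grip": -1, "translation": [-0.0276, -0.0196, 0.005], "twist": [0, 0, 0]}, {"grip": -1, "translation": [-0.0276, -0.0196, 0.005], "twist": [0, 0, 0]}, {"grip": -1, "translation": [0, 0, 0], "twist": [0, 0, 0]}, {"grip": -1, "translation": [0, 0, 0], "twist": [0, 0, 0]}]'

```text
clock: 1.65
eef_pos: [540.6, 330.2, 160.6]
tcp_rot: [-3.141, -0.001, 3.139]
contact_force: [-0.3, 0.6, 0.5]
opening: 1.003
```

```bash
python3 - <<'E'
from h import *
from rig import r
s=r.sense(); print(s['eef_pos'],s['tcp_rot'],s['qpos'],s['clock'])
z=grab("wrist","1"); W=cloud(z)
print(proj(z,[[540,330,20]]))
m=(np.hypot(W[...,0]-540,W[...,1]-330)<25)&(W[...,2]>14); P=W[m]; print(len(P),P.mean(0),P.max(0),P.min(0))
from scipy.optimize import least_squares
f=least_squares(lambda c:np.linalg.norm(P-c,axis=1)-14,[540,330,20],loss='soft_l1');print(f.x)
E
```

```text
[540.60816266 330.24713028 160.55700689] [-3.14106827e+00 -9.25234329e-04  3.13897212e+00] [ 5.45994888e-01  4.37605733e-01  1.67572453e+00  4.09463549e-05
  1.02932531e+00 -1.02220227e+00] 1.65
[[278.8350824  198.32131774]]
3858 [531.90056785 329.86987768 184.72412164] [551.79630032 350.01622484 244.26033273] [524.70933736 309.42181279  17.01431126]
[530.22846341 329.778576   223.69452562]
```

View pics/wrist1.png

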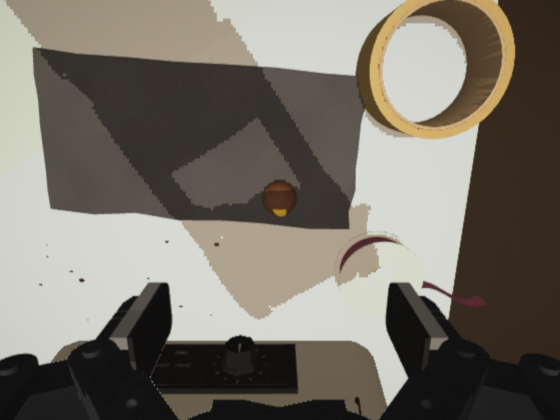

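```bash
python3 - <<'E'
from h import *
np.set_printoptions(precision=1,suppress=True)
z=load("pics/wrist1.npz"); W=cloud(z)
for u,v in [(279,190),(279,205),(280,212),(380,240),(360,290),(345,260),(400,270),(380,90),(365,80),(410,130),(300,350),(240,345),(350,350),(350,228)]: print((u,v),W[v,u])
m=(np.hypot(W[...,0]-540,W[...,1]-330)<22)&(W[...,2]>14)&(W[...,2]<45); P=W[m]; print(len(P),P.mean(0),P.max(0),P.min(0))
from scipy.optimize import least_squares
f=least_squares(lambda c:np.linalg.norm(P-c,axis=1)-14,[540,330,20],loss='soft_l1');print(f.x)
# obstacles within x 520..560 above 12
for y in range(260,420,10):
    m=(abs(W[...,0]-540)<14)&(abs(W[...,1]-y)<5)&(W[...,2]<130); print(y,W[m][:,2].max() if m.any() else None,end='; ')
E
```

```text
(279, 190) [530.6 330.1  30.5]
(279, 205) [541.9 330.1  32.2]
(280, 212) [547.7 330.9  31.4]
(380, 240) [578.5 414.8  12.4]
(360, 290) [619.  398.2  24.1]
(345, 260) [597.  386.4  12. ]
(400, 270) [600.  429.7  25.1]
(380, 90) [459.5 396.6  45.8]
(365, 80) [452.8 389.3  32. ]
(410, 130) [485.2 418.7  46.4]
(300, 350) [675.1 348.2  29. ]
(240, 345) [649.3 299.2  56.2]
(350, 350) [676.9 392.5  26.9]
(350, 228) [572.  391.4   0.7]
961 [536.9 330.1  28.3] [551.8 343.5  35. ] [525.5 316.8  17. ]
[539.7 330.2  18.9]
260 9.791340413732705; 270 10.18027406850317; 280 10.48867933797181; 290 10.149429781107367; 300 9.972578027847748; 310 10.268507214821332; 320 32.111360225748264; 330 34.96858943551501; 340 32.813741118791185; 350 9.76312202954057; 360 10.652375351737234; 370 10.21243575709294; 380 10.495906847670756; 390 9.795364908796524; 400 1.8946165112450963; 410 1.4306847385073171;
```

The wrist view shows the truffle at (279,198), and the fit puts it at (540, 330) with its top at about 33 mm. That agrees with the scene camera, so I'll go down and grip it.

>>> jog_arm --moves '[{"grip": -0.3, "translation": [0.0005, 0, 0.03], "twist": [0, 0, 0]}, {"grip": -0.3, "translation": [0, 0, 0.03], "twist": [0, 0, 0]}, {"grip": -0.3, "translation": [0, 0, 0.03], "twist": [0, 0, 0]}, {"grip": -0.3, "translation": [0, 0, 0.03], "twist": [0, 0, 0]}, {"grip": -0.3, "translation": [0, 0, 0.02], "twist": [0, 0, 0]}, {"grip": -0.3, "translation": [0, 0, 0.01], "twist": [0, 0, 0]}, {"grip": -0.3, "translation": [0, 0, 0], "twist": [0, 0, 0]}, {"grip": -0.3, "translation": [0, 0, 0], "twist": [0, 0, 0]}]' --squeeze 20

```text
clock: 2.37
eef_pos: [538.9, 332.4, 11.7]
tcp_rot: [3.142, -0.0, -3.14]
contact_force: [0.8, 0.1, 0.1]
opening: 0.654
```

>>> jog_arm --moves '[{"grip": 0.6, "translation": [0, 0, 0], "twist": [0, 0, 0]}, {"grip": 0.6, "translation": [0, 0, 0], "twist": [0, 0, 0]}, {"grip": 0.6, "translation": [0, 0, 0], "twist": [0, 0, 0]}, {"grip": 0.6, "translation": [0, 0, 0], "twist": [0, 0, 0]}, {"grip": 0.6, "translation": [0, 0, 0], "twist": [0, 0, 0]}, {"grip": 0.6, "translation": [0, 0, 0], "twist": [0, 0, 0]}]'

```text
clock: 2.87
eef_pos: [540.2, 332.4, 13.1]
tcp_rot: [3.14, 0.002, 3.142]
contact_force: [-1.6, 0.9, 6.7]
opening: 0.298
```

```bash
python3 - <<'E'
from h import *
from rig import r
s=r.sense(); print(s['eef_pos'],s['tcp_rot'],s['contact_force'],s['opening'],s['qvel'].round(4))
z=grab("wrist","2"); s=r.sense(); print(s['eef_pos'],s['contact_force'],s['opening'])
z=grab("side","2"); s=r.sense(); print(s['eef_pos'],s['contact_force'],s['opening'])
cv2.imwrite("pics/c3.png",cv2.resize(z['p'][120:230,130:280,::-1],None,fx=5,fy=5,interpolation=cv2.INTER_CUBIC))
E
```

```text
[540.21562735 332.36811389  13.07772879] [3.13992149e+00 2.16692515e-03 3.14151893e+00] [-1.56162274  0.92399726  6.73264925] 0.29834761170935287 [ 0.0015  0.0011 -0.0006 -0.0014 -0.0008 -0.0012]
[540.20635201 332.3714018   13.06774176] [-1.37372624  0.34027347  7.10015104] 0.2982004940585163
[540.23923308 332.38088758  13.08966678] [-0.84590039  1.0296512   6.33306032] 0.2920858324558641
```

View pics/wrist2.png

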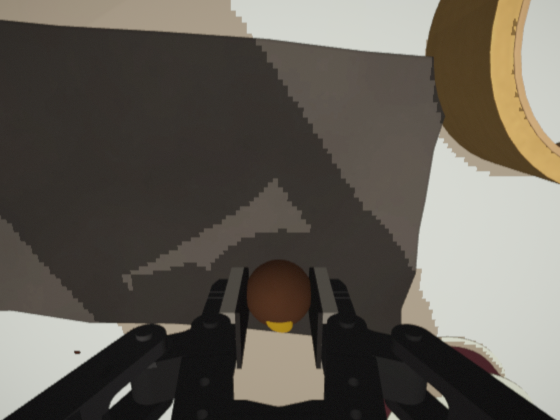

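View pics/c3.png

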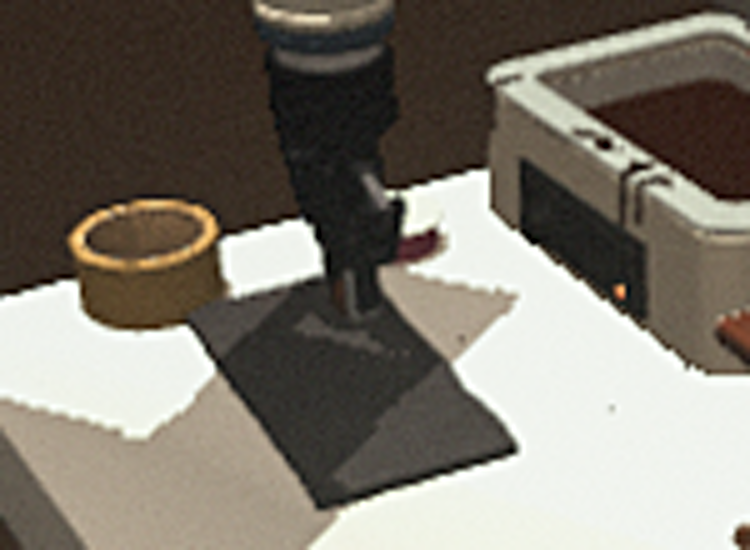

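The truffle is held between the pads, at (280,295) in the wrist view. Next I'll lift it and carry it over the tray.

>>> jog_arm --moves '[{"grip": 0.6, "translation": [0, 0, -0.01], "twist": [0, 0, 0]}, {"grip": 0.6, "translation": [0, 0, -0.02], "twist": [0, 0, 0]}, {"grip": 0.6, "translation": [0, 0, -0.03], "twist": [0, 0, 0]}, {"grip": 0.6, "translation": [0, 0, -0.03], "twist": [0, 0, 0]}, {"grip": 0.6, "translation": [0, 0, -0.03], "twist": [0, 0, 0]}, {"grip": 0.6, "translation": [0.002, -0.015, 0], "twist": [0, 0, 0]}, {"grip": 0.6, "translation": [0.006, -0.03, 0], "twist": [0, 0, 0]}, {"grip": 0.6, "translation": [0.006, -0.035, 0], "twist": [0, 0, 0]}, {"grip": 0.6, "translation": [0.006, -0.035, 0], "twist": [0, 0, 0]}, {"grip": 0.6, "translation": [0.006, -0.035, 0], "twist": [0, 0, 0]}]'

```text
clock: 3.8
eef_pos: [512.7, 180.1, 132.0]
tcp_rot: [3.141, 0.001, -3.141]
contact_force: [1.2, 0.3, -0.4]
opening: 0.298
```

>>> jog_arm --moves '[{"grip": 0.6, "translation": [0.006, -0.035, 0], "twist": [0, 0, 0]}, {"grip": 0.6, "translation": [0.006, -0.035, 0], "twist": [0, 0, 0]}, {"grip": 0.6, "translation": [0.006, -0.035, 0], "twist": [0, 0, 0]}, {"grip": 0.6, "translation": [0.006, -0.035, 0], "twist": [0, 0, 0]}, {"grip": 0.6, "translation": [0.006, -0.035, 0], "twist": [0, 0, 0]}, {"grip": 0.6, "translation": [0.006, -0.035, 0], "twist": [0, 0, 0]}, {"grip": 0.6, "translation": [0.006, -0.035, 0], "twist": [0, 0, 0]}, {"grip": 0.6, "translation": [0.002, -0.015, 0], "twist": [0, 0, 0]}, {"grip": 0.6, "translation": [0, 0, 0], "twist": [0, 0, 0]}, {"grip": 0.6, "translation": [0, 0, 0], "twist": [0, 0, 0]}]'

```text
clock: 4.63
eef_pos: [469.2, -79.1, 131.8]
tcp_rot: [3.142, 0.001, 3.139]
contact_force: [0.3, 0.4, -0.4]
opening: 0.294
```

```bash
python3 - <<'E'
from h import *
from rig import r
s=r.sense(); print(s['eef_pos'],s['tcp_rot'],s['contact_force'],s['opening'],s['qpos'])
z=grab("wrist","3"); z=grab("scene","3")
E
```

```text
[469.18881662 -79.10363371 131.82914645] [3.14153144e+00 8.12567899e-04 3.13918799e+00] [ 0.27123954  0.41666234 -0.35435499] 0.29418228892554565 [-1.70319652e-01  2.52741365e-01  2.03687951e+00  2.60825218e-04
  8.51180885e-01 -1.73888318e+00]
```

View pics/wrist3.png

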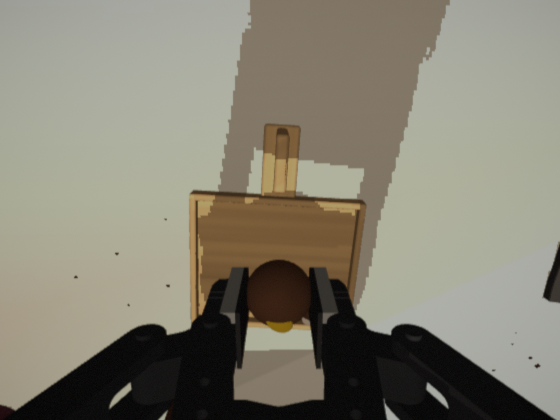

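View pics/scene3.png

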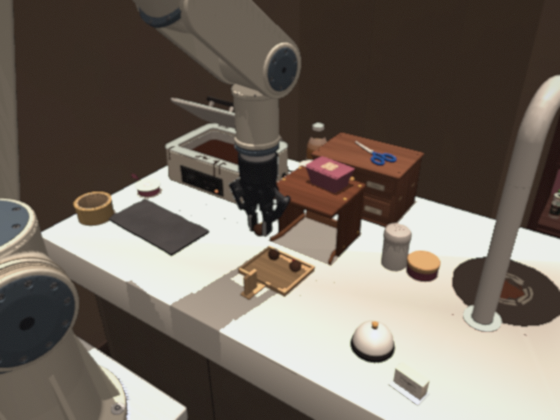

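The wrist view shows the truffle held. The tray's near corners are at (191,192) and (365,203), and the tab runs from (282,128) to (281,193).

```bash
python3 - <<'E'
from h import *
np.set_printoptions(precision=1,suppress=True)
z=load("pics/wrist3.npz"); W=cloud(z)
A=ray(z,191,191,14);B=ray(z,366,202,14);C=ray(z,191,328,14)
T0=ray(z,282,128,52);T1=ray(z,281,193,52); print(A,B,C,T0,T1, np.linalg.norm(A-B), np.degrees(np.arctan2(*(B-A)[:2])))
print("tongue",ray(z,265,125,3),ray(z,299,127,3))
for u,v in [(282,130),(281,160),(281,185),(278,290),(220,250),(190,250)]: print((u,v),W[v,u])
# tab top points by cloud
m=(W[...,2]>47)&(W[...,2]<58)&(W[...,0]<455)&(abs(W[...,1]+85)<30); P=W[m]; print(len(P),P.mean(0),P.max(0),P.min(0)); 
l=cv2.fitLine(P[:,:2].astype(np.float32),cv2.DIST_L2,0,.01,.01).ravel();print(l, np.degrees(np.arctan2(l[1],l[0])))
# tray model: yaw from AB -> center
d=(B-A)[:2]/np.linalg.norm((B-A)[:2]); n=np.array([d[1],-d[0]]); c=(A+B)[:2]/2+55*n; print("centre",c,"yaw",np.degrees(np.arctan2(n[1],n[0])))
zs=load("pics/scene3.npz");
cv2.imwrite("pics/c4.png",cv2.resize(zs['p'][150:310,230:370,::-1],None,fx=3.75,fy=3.75,interpolation=cv2.INTER_CUBIC))
E
```

```text
[ 457.  -142.5   14. ] [465.6 -15.9  14. ] [ 572.  -151.1   14. ] [409.6 -77.3  52. ] [448.8 -77.9  52. ] 126.9622651596676 3.869660990584955
tongue [411.6 -89.    3. ] [413.  -64.8   3. ]
(282, 130) [412.9 -77.1  28.3]
(281, 160) [428.3 -77.9  52.3]
(281, 185) [444.  -77.9  50.8]
(278, 290) [461.3 -79.8 149.3]
(220, 250) [ 507.2 -125.6    4.6]
(190, 250) [ 503.7 -147.1   12.6]
764 [429.8 -78.   51.2] [448.8 -73.2  53.6] [412.6 -82.9  47.4]
[  1.   -0.1 429.8 -78. ] -3.519438
centre [516.2 -82.9] yaw -3.869660990584955
```

>>> jog_arm --moves '[{"grip": 0.6, "translation": [-0.012, 0, 0.01], "twist": [0, 0, 0]}, {"grip": 0.6, "translation": [-0.012, 0, 0.02], "twist": [0, 0, 0]}, {"grip": 0.6, "translation": [0, 0, 0.025], "twist": [0, 0, 0]}, {"grip": 0.6, "translation": [0, 0, 0.025], "twist": [0, 0, 0]}, {"grip": 0.6, "translation": [0, 0, 0.02], "twist": [0, 0, 0]}, {"grip": 0.6, "translation": [0, 0, 0.012], "twist": [0, 0, 0]}, {"grip": 0.6, "translation": [0, 0, 0.005], "twist": [0, 0, 0]}, {"grip": 0.6, "translation": [0, 0, 0], "twist": [0, 0, 0]}, {"grip": 0.6, "translation": [0, 0, 0], "twist": [0, 0, 0]}]'

```text
clock: 5.48
eef_pos: [493.7, -77.7, 14.6]
tcp_rot: [3.142, 0.0, -3.14]
contact_force: [0.5, -1.1, -0.5]
opening: 0.3
```

```bash
python3 - <<'E'
from h import *
from rig import r
s=r.sense(); print(s['eef_pos'],s['tcp_rot'],s['contact_force'],s['opening'],s['clock'])
z=grab("side","4");cv2.imwrite("pics/c5.png",cv2.resize(z['p'][180:290,215:365,::-1],None,fx=5,fy=5,interpolation=cv2.INTER_CUBIC))
E
```

```text
[493.67148892 -77.7269773   14.60823625] [ 3.14153591e+00  8.05888352e-05 -3.14034850e+00] [ 0.52367563 -1.12656962 -0.46412375] 0.29965703383662085 5.4833
```

View pics/c5.png

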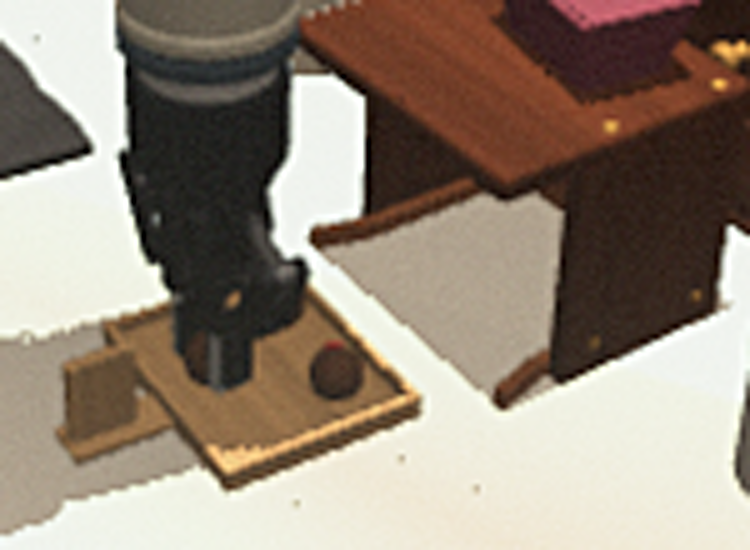

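The truffle is above the free half of the tray with no contact yet. I'll go down in small steps until it touches.

>>> jog_arm --moves '[{"grip": 0.6, "translation": [0, 0, 0.0015], "twist": [0, 0, 0]}, {"grip": 0.6, "translation": [0, 0, 0.001], "twist": [0, 0, 0]}, {"grip": 0.6, "translation": [0, 0, 0], "twist": [0, 0, 0]}, {"grip": 0.6, "translation": [0, 0, 0], "twist": [0, 0, 0]}]'

```text
clock: 5.87
eef_pos: [493.5, -78.5, 12.1]
tcp_rot: [-3.141, 0.001, -3.141]
contact_force: [-0.6, 0.8, -0.3]
opening: 0.301
```

>>> jog_arm --moves '[{"grip": 0.6, "translation": [0, 0, 0.001], "twist": [0, 0, 0]}, {"grip": 0.6, "translation": [0, 0, 0], "twist": [0, 0, 0]}, {"grip": 0.6, "translation": [0, 0, 0], "twist": [0, 0, 0]}]'

```text
clock: 6.12
eef_pos: [493.3, -78.5, 10.8]
tcp_rot: [3.142, -0.0, -3.141]
contact_force: [-0.2, -1.0, 0.3]
opening: 0.298
```

>>> jog_arm --moves '[{"grip": 0.6, "translation": [0, 0, 0.001], "twist": [0, 0, 0]}, {"grip": 0.6, "translation": [0, 0, 0], "twist": [0, 0, 0]}, {"grip": 0.6, "translation": [0, 0, 0], "twist": [0, 0, 0]}]'

```text
clock: 6.37
eef_pos: [493.5, -78.5, 10.4]
tcp_rot: [-3.142, 0.0, -3.141]
contact_force: [-2.9, -0.2, 12.4]
opening: 0.296
```

>>> jog_arm --moves '[{"grip": 0.6, "translation": [0, 0, -0.0008], "twist": [0, 0, 0]}, {"grip": 0.6, "translation": [0, 0, 0], "twist": [0, 0, 0]}, {"grip": 0.3, "translation": [0, 0, 0], "twist": [0, 0, 0]}, {"grip": 0.1, "translation": [0, 0, 0], "twist": [0, 0, 0]}, {"grip": 0, "translation": [0, 0, 0], "twist": [0, 0, 0]}, {"grip": -0.1, "translation": [0, 0, 0], "twist": [0, 0, 0]}, {"grip": -0.1, "translation": [0, 0, 0], "twist": [0, 0, 0]}, {"grip": -0.1, "translation": [0, 0, 0], "twist": [0, 0, 0]}]'

```text
clock: 7.03
eef_pos: [493.3, -78.4, 10.5]
tcp_rot: [3.142, -0.0, -3.141]
contact_force: [0.1, -0.0, 0.6]
opening: 0.549
```

>>> jog_arm --moves '[{"grip": -0.1, "translation": [0, 0, -0.006], "twist": [0, 0, 0]}, {"grip": -0.1, "translation": [0, 0, -0.012], "twist": [0, 0, 0]}, {"grip": -0.1, "translation": [0, 0, -0.025], "twist": [0, 0, 0]}, {"grip": -0.1, "translation": [0, 0, -0.03], "twist": [0, 0, 0]}, {"grip": -0.1, "translation": [0, 0, -0.03], "twist": [0, 0, 0]}, {"grip": -0.1, "translation": [0, 0, -0.03], "twist": [0, 0, 0]}, {"grip": -0.1, "translation": [0, 0, -0.03], "twist": [0, 0, 0]}, {"grip": -0.1, "translation": [0, 0, 0], "twist": [0, 0, 0]}]'

```text
clock: 7.7
eef_pos: [496.4, -78.9, 179.5]
tcp_rot: [-3.14, 0.009, -3.141]
contact_force: [1.5, -0.2, 0.8]
opening: 0.549
```

```bash
python3 - <<'E'
from h import *
from rig import r
s=r.sense(); print(s['eef_pos'],s['tcp_rot'],s['contact_force'],s['opening'],s['clock'])
grab("wrist","5")
z=grab("side","5");cv2.imwrite("pics/c6.png",cv2.resize(z['p'][180:290,215:365,::-1],None,fx=5,fy=5,interpolation=cv2.INTER_CUBIC))
E
```

```text
[496.44774798 -78.93233204 179.47596882] [-3.140161    0.00864879 -3.14136477] [ 1.51206953 -0.24952421  0.80381511] 0.5488874655525852 7.7
```

View pics/c6.png

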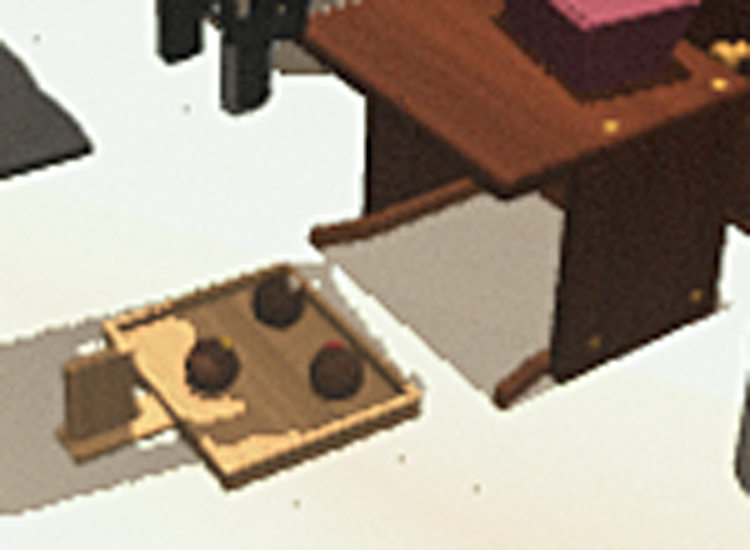

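View pics/wrist5.png

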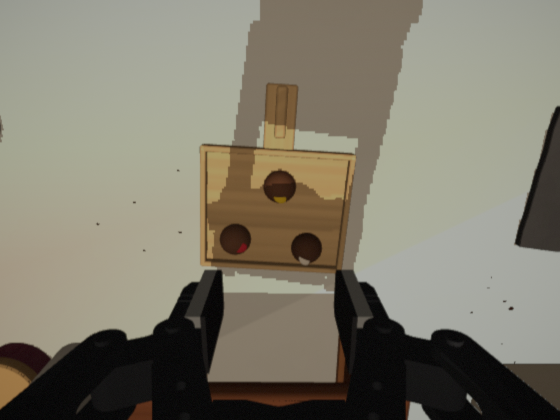

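All three truffles are standing. I'll back off so the wrist camera can see the tray and the bay together.

>>> jog_arm --moves '[{"grip": -0.1, "translation": [0.02, 0, -0.01], "twist": [0, 0, 0]}, {"grip": -0.1, "translation": [0.032, 0, -0.02], "twist": [0, 0, 0]}, {"grip": -0.1, "translation": [0.03, 0, -0.02], "twist": [0, 0, 0]}, {"grip": -0.1, "translation": [0.012, 0, -0.01], "twist": [0, 0, 0]}, {"grip": -0.1, "translation": [0, 0, 0], "twist": [0, 0, 0]}, {"grip": -0.1, "translation": [0, 0, 0], "twist": [0, 0, 0]}]'

```text
clock: 8.3
eef_pos: [399.1, -78.5, 233.2]
tcp_rot: [-3.142, 0.0, 3.141]
contact_force: [0.2, -0.8, -0.5]
opening: 0.548
```

```bash
python3 - <<'E'
from h import *
from rig import r
s=r.sense(); print(s['eef_pos'],s['tcp_rot'],s['clock'])
grab("wrist","6")
E
```

```text
[399.10602488 -78.4509909  233.19541848] [-3.14156732e+00  4.10841380e-04  3.14136858e+00] 8.3
```

View pics/wrist6.png

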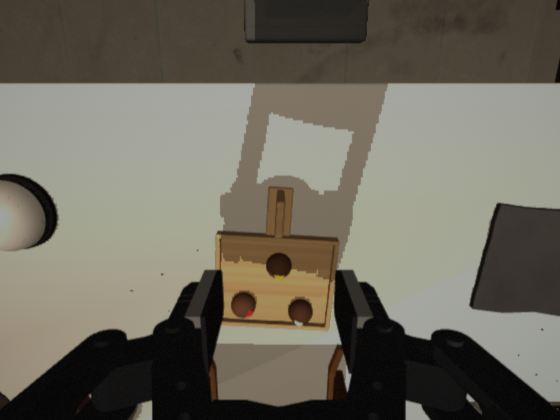

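```bash
python3 - <<'E'
from h import *
z=load("pics/wrist6.npz")
cv2.imwrite("pics/c7.png",cv2.resize(z['p'][180:410,190:370,::-1],None,fx=2.6,fy=2.6,interpolation=cv2.INTER_CUBIC))
z=load("pics/side5.npz")
cv2.imwrite("pics/c8.png",cv2.resize(z['p'][170:290,220:370,::-1],None,fx=5,fy=5,interpolation=cv2.INTER_CUBIC))
E
```

```text
(no output)
```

View pics/c7.png

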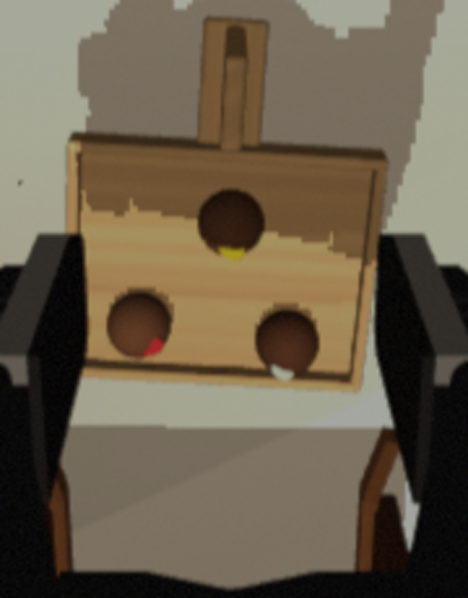

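```bash
python3 - <<'E'
from h import *
np.set_printoptions(precision=1,suppress=True)
z=load("pics/wrist6.npz"); f=lambda u,v,h:ray(z,190+u/2.6,180+v/2.6,h)
L=[f(70,v,0) for v in(520,565)];R=[f(358,530,0),f(363,565,0)]
print("rails",L,R,"kinkR",f(361,490,0),"tipR",f(386,430,12),"mat",f(90,428,0),f(370,428,0))
A,B=f(69,134,14),f(386,154,14);C,D=f(358,389,14),f(84,374,14)
print("tray",A,B,C,D); 
d=(B-A)[:2]/np.linalg.norm((B-A)[:2]); n=np.array([d[1],-d[0]]);print(np.linalg.norm(A-B),(A+B+C+D)[:2]/4,(A+B)[:2]/2+55*n,np.degrees(np.arctan2(n[1],n[0])))
print("tab",f(235,30,52),f(232,145,52))
W=cloud(z);m=(W[...,2]>47)&(W[...,2]<58)&(W[...,0]<455)&(abs(W[...,1]+85)<30)
P=W[m];l=cv2.fitLine(P[:,:2].astype(np.float32),cv2.DIST_L2,0,.01,.01).ravel();print(l,P.max(0),P.min(0))
# scene/side rails
for n,o,s,l,r in [("scene",(230,150),3.75,(152,330),(380,418)),("side",(220,170),5,(290,280),(475,440))]:
    q=load(f"pics/{n}0.npz"); a=ray(q,o[0]+l[0]/s,o[1]+l[1]/s,12);b=ray(q,o[0]+r[0]/s,o[1]+r[1]/s,12);print(n,a,b,(a+b)/2)
E
```

```text
rails [array([ 657.2, -155.1,   -0. ]), array([ 683.9, -156.4,    0. ])] [array([663.1, -17.7,   0. ]), array([684. , -14.4,   0. ])] kinkR [640.  -17.2  -0. ] tipR [597.4  -9.4  12. ] mat [ 605.4 -143.2    0. ] [605.4 -14.5   0. ]
tray [ 456.  -143.1   14. ] [464.6 -16.2  14. ] [574.7 -23.   14. ] [ 567.  -142.2   14. ]
127.14839703555285 [515.6 -81.1] [515.2 -83.4] -3.8860755724780014
tab [403.6 -77.1  52. ] [446.  -78.1  52. ]
[  1.   -0.1 429.3 -77.9] [447.9 -73.7  53.6] [412.4 -82.1  47. ]
scene [601.1  -8.9  12. ] [ 602.2 -173.4   12. ] [601.7 -91.1  12. ]
side [605.8 -11.5  12. ] [ 604.1 -171.5   12. ] [605.  -91.5  12. ]
```

>>> jog_arm --moves '[{"grip": -0.1, "translation": [0, 0, 0], "twist": [0, 0, 0.067]}, {"grip": -0.1, "translation": [0, 0, 0], "twist": [0, -0.107, 0]}, {"grip": -0.1, "translation": [0, 0, 0], "twist": [0, -0.107, 0]}, {"grip": -0.1, "translation": [0, 0, 0], "twist": [0, -0.107, 0]}, {"grip": -0.1, "translation": [0, 0, 0], "twist": [0, -0.107, 0]}, {"grip": -0.1, "translation": [0, 0, 0], "twist": [0, -0.107, 0]}, {"grip": -0.1, "translation": [0, 0, 0], "twist": [0, -0.107, 0]}, {"grip": -0.1, "translation": [0, 0, 0], "twist": [0, -0.107, 0]}, {"grip": -0.1, "translation": [0, 0, 0], "twist": [0, 0, 0]}, {"grip": -0.1, "translation": [0, 0, 0], "twist": [0, 0, 0]}]'

```text
clock: 9.18
eef_pos: [400.6, -74.3, 232.5]
tcp_rot: [3.127, 0.678, 3.074]
contact_force: [0.9, -0.3, -0.3]
opening: 0.553
```

```bash
cat > plan.py <<'E'
from h import *
from rig import r
from scipy.spatial.transform import Rotation as Rn
np.set_printoptions(precision=4,suppress=True)
def pose():
    s=r.sense(); return s['eef_pos'],Rn.from_euler('xyz',s['tcp_rot']),s
def to(T):
    p,R,s=pose(); print("p",p,"q",s['qpos'],"F",s['contact_force'],"op",s['opening'],"t",s['clock']); M=R.as_matrix(); print(M)
    print("toolshift m",R.inv().apply(np.array(T)-p)/1000)
E
python3 -c "
from plan import *
to([388,-75.3,86.6])"
```

```text
p [400.5876 -74.3265 232.5217] q [-0.3429 -0.3035  2.4995  0.5814  0.3424 -2.3426] F [ 0.8506 -0.2786 -0.3107] op 0.5532957767235529 t 9.1833
[[-0.7771  0.0582  0.6267]
 [ 0.0523  0.9982 -0.0279]
 [-0.6272  0.0111 -0.7788]]
toolshift m [ 0.1013 -0.0033  0.1058]
```

>>> jog_arm --moves '[{"grip": -0.1, "translation": [0.015, -0.0005, 0.015], "twist": [0, -0.01, 0]}, {"grip": -0.1, "translation": [0.018, -0.0005, 0.019], "twist": [0, -0.01, 0]}, {"grip": -0.1, "translation": [0.018, -0.0005, 0.019], "twist": [0, -0.01, 0]}, {"grip": -0.1, "translation": [0.018, -0.0005, 0.019], "twist": [0, -0.01, 0]}, {"grip": -0.1, "translation": [0.017, -0.0005, 0.018], "twist": [0, -0.01, 0]}, {"grip": -0.1, "translation": [0.015, -0.0005, 0.015], "twist": [0, -0.01, 0]}, {"grip": -0.1, "translation": [0, 0, 0], "twist": [0, 0, 0]}, {"grip": -0.1, "translation": [0, 0, 0], "twist": [0, 0, 0]}]'

```text
clock: 9.85
eef_pos: [390.1, -55.1, 173.2]
tcp_rot: [3.13, 0.679, 3.075]
contact_force: [-0.2, -0.4, 0.2]
opening: 0.551
```

```bash
python3 -c "
from plan import *
to([388,-75.3,86.6]);to([442.4,-78.9,28])
print((Rn.from_euler('xyz',r.sense()['tcp_rot']).inv()*Rn.from_matrix(np.c_[[-.732*.998,.732*.066,-.682],[.066,.998,0],[.682*.998,-.682*.066,-.732]])).as_rotvec())
grab('wrist','7')"
```

```text
p [390.0982 -55.0618 173.1735] q [-0.2591 -0.1685  2.6044  1.2938  0.1377 -3.0133] F [-0.1626 -0.4156  0.1715] op 0.5511916858574673 t 9.85
[[-0.7766  0.0587  0.6272]
 [ 0.0514  0.9982 -0.0297]
 [-0.6279  0.0092 -0.7783]]
toolshift m [ 0.0549 -0.0211  0.0667]
p [390.0982 -55.0618 173.1735] q [-0.2591 -0.1685  2.6044  1.2938  0.1377 -3.0133] F [-0.1626 -0.4156  0.1715] op 0.5511916858574673 t 9.85
[[-0.7766  0.0587  0.6272]
 [ 0.0514  0.9982 -0.0297]
 [-0.6279  0.0092 -0.7783]]
toolshift m [ 0.0493 -0.0221  0.1465]
[ 0.0117 -0.0712 -0.0005]
```

View pics/wrist7.png

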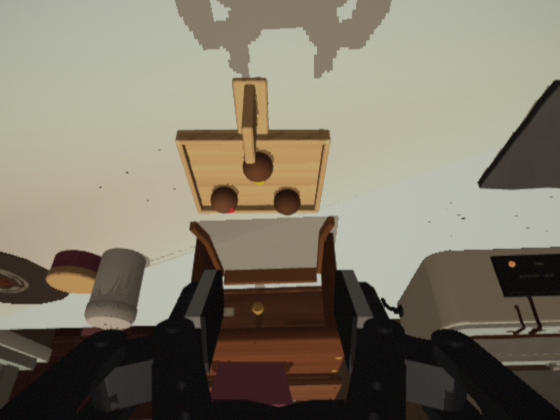

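The tool has got close to a wrist singularity here: q6 is at its limit and q5 is small. I'll fit the arm's kinematics and plan the lean with that model.

```bash
cat > kin.py <<'E'
import numpy as np
from scipy.spatial.transform import Rotation as Rn
from scipy.optimize import least_squares
D=[([1.32057457,.353671915,1.63416272,0,1.15515996,-.00239],[153.186,605.44,230.53],[-3.14019,0,2.89376]),
([.545994888,.437605733,1.67572453,0,1.02932531,-1.02220227],[540.608,330.247,160.557],[-3.14107,-.000925,3.13897]),
([-.170319652,.252741365,2.03687951,.00026,.851180885,-1.73888],[469.1888,-79.1036,131.829],[3.14153,.0008,3.13919]),
([-.3429,-.3035,2.4995,.5814,.3424,-2.3426],[400.5876,-74.3265,232.5217],[3.127,.678,3.074]),
([-.2591,-.1685,2.6044,1.2938,.1377,-3.0133],[390.0982,-55.0618,173.1735],[3.13,.679,3.075])]
def fk(q,p):
    a,h,L1,L2,e,Lt=p
    R=Rn.from_euler('z',q[0]); x=np.array([0,0,h])+R.apply([a,0,0])
    R=R*Rn.from_euler('y',q[1]); x=x+R.apply([0,0,L1])
    R=R*Rn.from_euler('y',q[2]); x=x+R.apply([e,0,L2])
    R=R*Rn.from_euler('z',q[3])*Rn.from_euler('y',q[4]); R=R*Rn.from_euler('z',q[5]); x=x+R.apply([0,0,Lt])
    return x,R*R0
R0=Rn.identity()
# pick tool offset rotation and sign conventions later
if __name__=="__main__":
    for s6 in (1,-1):
        pass
    def res(p): return np.concatenate([fk(q,p)[0]-np.array(t) for q,t,_ in D])
    for g in ([0,300,400,400,0,200],[0,150,400,400,0,300],[50,300,450,450,0,250]):
        f=least_squares(res,g); print(f.x.round(1),f.cost,f.fun.round(1))
    for q,t,e in D:
        R=fk(q,f.x)[1]; print((R.inv()*Rn.from_euler('xyz',e)).as_rotvec().round(3))
    np.save('kin.npy',f.x)
E
python3 kin.py
```

```text
[ -3.6 294.4 571.9 496.4  57.5 346.7] 4.644074462618493 [ 1.5 -0.4  0.1  1.  -1.1 -0.3 -0.7 -1.4 -0.5 -0.3 -0.7  0.6  0.  -1.
  0.1]
[ -3.6 294.4 571.9 496.4  57.5 346.7] 4.644074462638251 [ 1.5 -0.4  0.1  1.  -1.1 -0.3 -0.7 -1.4 -0.5 -0.3 -0.7  0.6  0.  -1.
  0.1]
[ -3.6 294.4 571.9 496.4  57.5 346.7] 4.644074462659486 [ 1.5 -0.4  0.1  1.  -1.1 -0.3 -0.7 -1.4 -0.5 -0.3 -0.7  0.6  0.  -1.
  0.1]
[ 0.    -0.     1.571]
[-0.    -0.     1.571]
[-0.     0.     1.571]
[-0.    -0.     1.571]
[1.000e-03 0.000e+00 1.571e+00]
```

```bash
cat > ik.py <<'E'
from kin import *
import kin; kin.R0=Rn.from_euler('z',np.pi/2); P=np.load('kin.npy')
lo=np.array([-2.63,-.92,.06,-1.3,0,-3.02]);hi=np.array([2.63,2.1,2.66,4.44,2.69,3.02])
def Rt(lean,yaw,flip=0):  # tool z leans into +x rotated by yaw; flip=0 -> camera on the robot side
    R=Rn.from_euler('z',yaw)*Rn.from_euler('y',-lean)*Rn.from_euler('xyz',[np.pi,0,np.pi])
    return R*Rn.from_euler('z',np.pi) if flip else R
def ik(p,R,seeds):
    best=None
    for s in seeds:
        f=least_squares(lambda q:np.r_[(fk(q,P)[0]-p)/100,(fk(q,P)[1].inv()*R).as_rotvec()],np.clip(s,lo+1e-3,hi-1e-3),bounds=(lo,hi),xtol=1e-12,ftol=1e-12)
        if best is None or f.cost<best.cost: best=f
    return best
S=[[-.17,.25,2.0,a,.5,b] for a in (-1,0,.6,1.5,2.5,3.5) for b in (-2.5,-1.7,0,1.4,2.5)]
E
python3 - <<'E'
from ik import *
np.set_printoptions(precision=2,suppress=True)
for flip in (0,1):
  for x in (442,500,550,600):
    for lean in (0.2,.4,.6,.65,.7,.75):
        f=ik(np.array([x,-80,28]),Rt(lean,-.06 if x==442 else 0,flip),S); print(flip,x,lean,"OK " if f.cost<1e-6 else "BAD %.1e"%f.cost,f.x)
E
```

```text
0 442 0.2 OK  [-0.2   0.35  2.29  0.09  0.3  -1.8 ]
0 442 0.4 OK  [-0.23  0.35  2.43  2.01  0.07  2.55]
0 442 0.6 OK  [-0.27  0.43  2.55  2.87  0.45  1.64]
0 442 0.65 OK  [-0.28  0.47  2.58  2.89  0.57  1.61]
0 442 0.7 OK  [-0.3   0.52  2.61  2.9   0.69  1.57]
0 442 0.75 OK  [-0.31  0.58  2.63  2.91  0.82  1.55]
0 500 0.2 OK  [-0.18  0.41  2.17  0.1   0.36 -1.85]
0 500 0.4 OK  [-0.22  0.4   2.31  1.11  0.09 -2.88]
0 500 0.6 OK  [-0.26  0.45  2.44  2.72  0.36  1.75]
0 500 0.65 OK  [-0.27  0.48  2.47  2.77  0.46  1.69]
0 500 0.7 OK  [-0.28  0.51  2.49  2.8   0.57  1.64]
0 500 0.75 OK  [-0.29  0.55  2.52  2.82  0.68  1.6 ]
0 550 0.2 OK  [-0.16  0.46  2.07  0.08  0.42 -1.81]
0 550 0.4 OK  [-0.19  0.44  2.21  0.65  0.12 -2.39]
0 550 0.6 OK  [-0.22  0.48  2.34  2.69  0.29  1.82]
0 550 0.65 OK  [-0.23  0.5   2.37  2.76  0.38  1.74]
0 550 0.7 OK  [-0.24  0.52  2.39  2.81  0.48  1.68]
0 550 0.75 OK  [-0.25  0.55  2.42  2.83  0.59  1.65]
0 600 0.2 OK  [-0.15  0.51  1.97  0.07  0.47 -1.78]
0 600 0.4 OK  [-0.17  0.48  2.11  0.41  0.17 -2.13]
0 600 0.6 OK  [-0.2   0.51  2.24  2.63  0.22  1.91]
0 
[... 711 characters left out ...]
  2.8   0.57 -1.5 ]
1 500 0.75 OK  [-0.29  0.55  2.52  2.82  0.68 -1.54]
1 550 0.2 OK  [-0.16  0.46  2.07  0.08  0.42  1.34]
1 550 0.4 OK  [-0.19  0.44  2.21  0.65  0.12  0.75]
1 550 0.6 OK  [-0.22  0.48  2.34  2.69  0.29 -1.32]
1 550 0.65 OK  [-0.23  0.5   2.37  2.76  0.38 -1.4 ]
1 550 0.7 OK  [-0.24  0.52  2.39  2.81  0.48 -1.46]
1 550 0.75 OK  [-0.25  0.55  2.42  2.83  0.59 -1.5 ]
1 600 0.2 OK  [-0.15  0.51  1.97  0.07  0.47  1.37]
1 600 0.4 OK  [-0.17  0.48  2.11  0.41  0.17  1.01]
1 600 0.6 OK  [-0.2   0.51  2.24  2.63  0.22 -1.23]
1 600 0.65 OK  [-0.2   0.52  2.27  2.74  0.31 -1.35]
1 600 0.7 OK  [-0.21  0.54  2.3   2.8   0.41 -1.41]
1 600 0.75 OK  [-0.22  0.57  2.32  2.83  0.51 -1.46]
```

```bash
python3 -c "
from plan import *
to([440,-78,250])"
```

```text
p [390.2056 -55.3755 173.4914] q [-0.2599 -0.1692  2.6043  1.2946  0.1377 -3.0141] F [0.5976 0.9911 0.5571] op 0.549451387064555 t 9.9
[[-0.7761  0.0594  0.6279]
 [ 0.0519  0.9982 -0.0303]
 [-0.6285  0.0091 -0.7777]]
toolshift m [-0.0879 -0.0189 -0.0276]
```

>>> jog_arm --moves '[{"grip": -0.1, "translation": [-0.022, -0.0047, -0.007], "twist": [0, 0.06, 0]}, {"grip": -0.1, "translation": [-0.022, -0.0047, -0.007], "twist": [0, 0.1, 0]}, {"grip": -0.1, "translation": [-0.022, -0.0047, -0.01], "twist": [0, 0.12, 0]}, {"grip": -0.1, "translation": [-0.022, -0.0047, -0.015], "twist": [0, 0.12, 0]}, {"grip": -0.1, "translation": [0, 0, 0], "twist": [0, 0.1, 0]}, {"grip": -0.1, "translation": [0, 0, 0], "twist": [0, 0, 0]}]'

```text
clock: 10.4
eef_pos: [420.6, -37.4, 207.5]
tcp_rot: [3.064, 0.509, 3.101]
contact_force: [1.8, -0.2, 1.9]
opening: 0.551
```

```bash
python3 -c "
from plan import *
to([440,-78,250])"
```

```text
p [420.6264 -37.4298 207.5426] q [-0.2278 -0.1703  2.3973  0.3876  0.4561 -2.0874] F [ 1.7796 -0.2195  1.9108] op 0.5511185096458414 t 10.4
[[-0.8727  0.003   0.4882]
 [ 0.0357  0.9977  0.0577]
 [-0.4869  0.0678 -0.8708]]
toolshift m [-0.039  -0.0375 -0.0299]
```

>>> jog_arm --moves '[{"grip": -0.1, "translation": [-0.013, -0.0125, -0.01], "twist": [0, 0.1, 0]}, {"grip": -0.1, "translation": [-0.013, -0.0125, -0.01], "twist": [0, 0.1, 0]}, {"grip": -0.1, "translation": [-0.013, -0.0125, -0.01], "twist": [0, 0.1, 0]}, {"grip": -0.1, "translation": [0, 0, 0], "twist": [0, 0, 0.121]}, {"grip": -0.1, "translation": [0, 0, 0], "twist": [0, 0, 0.121]}, {"grip": -0.1, "translation": [0, 0, 0], "twist": [0, 0, 0.121]}, {"grip": -0.1, "translation": [0, 0, 0], "twist": [0, 0, 0.121]}, {"grip": -0.1, "translation": [0, 0, 0], "twist": [0, 0, 0.121]}, {"grip": -0.1, "translation": [0, 0, 0], "twist": [0, 0, 0.121]}, {"grip": -0.1, "translation": [0, 0, 0], "twist": [0, 0, 0.121]}]'

```text
clock: 11.23
eef_pos: [440.9, -74.6, 243.9]
tcp_rot: [2.932, 0.081, 2.274]
contact_force: [0.5, 0.1, -0.5]
opening: 0.55
```

>>> jog_arm --moves '[{"grip": -0.1, "translation": [0, 0, 0], "twist": [0, 0, 0.121]}, {"grip": -0.1, "translation": [0, 0, 0], "twist": [0, 0, 0.121]}, {"grip": -0.1, "translation": [0, 0, 0], "twist": [0, 0, 0.121]}, {"grip": -0.1, "translation": [0, 0, 0], "twist": [0, 0, 0.121]}, {"grip": -0.1, "translation": [0, 0, 0], "twist": [0, 0, 0.121]}, {"grip": -0.1, "translation": [0, 0, 0], "twist": [0, 0, 0.121]}, {"grip": -0.1, "translation": [0, 0, 0], "twist": [0, 0, 0.121]}, {"grip": -0.1, "translation": [0, 0, 0], "twist": [0, 0, 0.121]}, {"grip": -0.1, "translation": [0, 0, 0], "twist": [0, 0, 0.121]}, {"grip": -0.1, "translation": [0, 0, 0], "twist": [0, 0, 0.121]}]'

```text
clock: 12.07
eef_pos: [440.9, -74.6, 244.0]
tcp_rot: [2.991, -0.166, 1.085]
contact_force: [-0.3, 0.1, -0.1]
opening: 0.547
```

>>> jog_arm --moves '[{"grip": -0.1, "translation": [0, 0, 0], "twist": [0, 0, 0.121]}, {"grip": -0.1, "translation": [0, 0, 0], "twist": [0, 0, 0.121]}, {"grip": -0.1, "translation": [0, 0, 0], "twist": [0, 0, 0.121]}, {"grip": -0.1, "translation": [0, 0, 0], "twist": [0, 0, 0.121]}, {"grip": -0.1, "translation": [0, 0, 0], "twist": [0, 0, 0.121]}, {"grip": -0.1, "translation": [0, 0, 0], "twist": [0, 0, 0.121]}, {"grip": -0.1, "translation": [0, 0, 0], "twist": [0, 0, 0.121]}, {"grip": -0.1, "translation": [0, 0, 0], "twist": [0, 0, 0.121]}, {"grip": -0.1, "translation": [0, 0, 0], "twist": [0, 0, 0.121]}, {"grip": -0.1, "translation": [0, 0, 0], "twist": [0, 0, 0]}]'

```text
clock: 12.9
eef_pos: [440.8, -74.8, 244.0]
tcp_rot: [-3.063, -0.209, -0.025]
contact_force: [0.4, 0.5, -0.6]
opening: 0.552
```

```bash
python3 - <<'E'
from plan import *
to([440,-78,250])
from ik import *
np.set_printoptions(precision=3,suppress=True)
p,R,s=pose()
G=Rt(.7,-.066,1); print("rot to flip1 lean .7",(R.inv()*G).as_rotvec())
for x,z in ((440,250),(420,120),(440,150),(388,87),(400,100)):
  f=ik(np.array([x,-78,z]),Rt(.7,-.066,0),[[-.28,.3,2.5,2.85,.6,1.6]]); print(x,z,f.cost,f.x)
E
```

```text
p [440.8458 -74.7663 244.0121] q [-0.2684 -0.0472  2.1056  0.1614  0.9049  1.231 ] F [ 0.3653  0.4738 -0.583 ] op 0.5516621648685012 t 12.9
[[ 0.9779 -0.009   0.2091]
 [-0.0249 -0.997   0.0736]
 [ 0.2078 -0.0771 -0.9751]]
toolshift m [ 0.0005  0.0028 -0.0063]
rot to flip1 lean .7 [-0.095  0.492  0.017]
440 250 0.011395016123777971 [-0.337 -0.24   2.54   1.496  0.209  3.02 ]
420 120 4.093506311608673e-30 [-0.311  0.112  2.616  2.609  0.312  1.893]
440 150 8.626334107079994e-31 [-0.284  0.026  2.556  2.308  0.189  2.228]
388 87 0.0014048303329782263 [-0.372  0.195  2.66   2.597  0.39   1.835]
400 100 4.7222854330829974e-05 [-0.344  0.174  2.66   2.673  0.403  1.79 ]
```

>>> jog_arm --moves '[{"grip": -0.1, "translation": [-0.001, 0.0022, 0.02], "twist": [0, 0, 0]}, {"grip": -0.1, "translation": [-0.001, 0.0022, 0.032], "twist": [0, 0, 0]}, {"grip": -0.1, "translation": [-0.001, 0.0022, 0.036], "twist": [0, 0, 0]}, {"grip": -0.1, "translation": [-0.001, 0.0022, 0.028], "twist": [0, 0, 0]}, {"grip": -0.1, "translation": [0, 0, 0], "twist": [-0.024, 0.12, 0.004]}, {"grip": -0.1, "translation": [0, 0, 0], "twist": [-0.024, 0.12, 0.004]}, {"grip": -0.1, "translation": [0, 0, 0], "twist": [-0.024, 0.12, 0.004]}, {"grip": -0.1, "translation": [0, 0, 0], "twist": [-0.024, 0.12, 0.004]}, {"grip": -0.1, "translation": [0, 0, 0], "twist": [0, 0, 0]}, {"grip": -0.1, "translation": [0, 0, 0], "twist": [0, 0, 0]}]'

```text
clock: 13.73
eef_pos: [466.8, -63.5, 131.8]
tcp_rot: [-3.081, -0.515, -0.042]
contact_force: [-0.0, -0.3, -0.2]
opening: 0.547
```

```bash
python3 - <<'E'
from plan import *
to([460,-76,130])
from ik import *
p,R,s=pose()
G=Rt(.7,-.066,1); print("rot to flip1 lean .7",(R.inv()*G).as_rotvec())
E
```

```text
p [466.8297 -63.4567 131.7565] q [-0.2589  0.0996  2.3957  0.8334  0.2253  0.5587] F [-0.0242 -0.2985 -0.1675] op 0.546977592567069 t 13.7333
[[ 0.8695 -0.0115  0.4938]
 [-0.0361 -0.9985  0.0403]
 [ 0.4926 -0.0529 -0.8686]]
toolshift m [-0.0064  0.0127 -0.0024]
rot to flip1 lean .7 [-0.0746  0.1854  0.0145]
```

>>> jog_arm --moves '[{"grip": -0.1, "translation": [-0.001, 0.002, 0], "twist": [-0.012, 0.03, 0.002]}, {"grip": -0.1, "translation": [-0.001, 0.002, 0], "twist": [-0.012, 0.03, 0.002]}, {"grip": -0.1, "translation": [-0.001, 0.002, 0], "twist": [-0.012, 0.03, 0.002]}, {"grip": -0.1, "translation": [-0.001, 0.002, 0], "twist": [-0.012, 0.03, 0.002]}, {"grip": -0.1, "translation": [-0.001, 0.002, 0], "twist": [-0.012, 0.03, 0.002]}, {"grip": -0.1, "translation": [-0.001, 0.002, 0], "twist": [-0.012, 0.03, 0.002]}, {"grip": -0.1, "translation": [0, 0, 0], "twist": [0, 0.03, 0]}, {"grip": -0.1, "translation": [0, 0, 0], "twist": [0, 0.03, 0]}, {"grip": -0.1, "translation": [0, 0, 0], "twist": [0, 0, 0]}, {"grip": -0.1, "translation": [0, 0, 0], "twist": [0, 0, 0]}]'

```text
clock: 14.57
eef_pos: [465.8, -64.8, 130.1]
tcp_rot: [-3.096, -0.676, -0.061]
contact_force: [0.5, -0.2, -0.3]
opening: 0.553
```

```bash
python3 - <<'E'
from plan import *
to([460,-76,110])
from ik import *
p,R,s=pose()
G=Rt(.7,-.066,1); print("rot to flip1 lean .7",(R.inv()*G).as_rotvec())
E
```

```text
p [465.8396 -64.775  130.1167] q [-0.2673  0.1254  2.5095  2.2838  0.2298 -0.8892] F [ 0.5472 -0.1933 -0.3301] op 0.5532548963349363 t 14.5667
[[ 0.7783 -0.0326  0.627 ]
 [-0.0474 -0.9989  0.007 ]
 [ 0.626  -0.0352 -0.779 ]]
toolshift m [-0.0166  0.0121  0.0119]
rot to flip1 lean .7 [-0.0484  0.0236  0.0035]
```

>>> jog_arm --moves '[{"grip": -0.1, "translation": [-0.008, 0.006, 0.006], "twist": [-0.024, 0.03, 0.002]}, {"grip": -0.1, "translation": [-0.008, 0.006, 0.006], "twist": [-0.024, 0.03, 0.002]}, {"grip": -0.1, "translation": [0, 0, 0], "twist": [0, 0, 0.121]}, {"grip": -0.1, "translation": [0, 0, 0], "twist": [0, 0, 0.121]}, {"grip": -0.1, "translation": [0, 0, 0], "twist": [0, 0, 0.121]}, {"grip": -0.1, "translation": [0, 0, 0], "twist": [0, 0, 0.121]}, {"grip": -0.1, "translation": [0, 0, 0], "twist": [0, 0, 0.121]}, {"grip": -0.1, "translation": [0, 0, 0], "twist": [0, 0, 0.121]}, {"grip": -0.1, "translation": [0, 0, 0], "twist": [0, 0, 0.121]}, {"grip": -0.1, "translation": [0, 0, 0], "twist": [0, 0, 0.121]}]'

```text
clock: 15.4
eef_pos: [463.7, -68.3, 116.9]
tcp_rot: [-2.504, -0.36, -1.151]
contact_force: [-0.5, 0.2, 0.3]
opening: 0.55
```

>>> jog_arm --moves '[{"grip": -0.1, "translation": [0, 0, 0], "twist": [0, 0, 0.121]}, {"grip": -0.1, "translation": [0, 0, 0], "twist": [0, 0, 0.121]}, {"grip": -0.1, "translation": [0, 0, 0], "twist": [0, 0, 0.121]}, {"grip": -0.1, "translation": [0, 0, 0], "twist": [0, 0, 0.121]}, {"grip": -0.1, "translation": [0, 0, 0], "twist": [0, 0, 0.121]}, {"grip": -0.1, "translation": [0, 0, 0], "twist": [0, 0, 0.121]}, {"grip": -0.1, "translation": [0, 0, 0], "twist": [0, 0, 0.121]}, {"grip": -0.1, "translation": [0, 0, 0], "twist": [0, 0, 0.121]}, {"grip": -0.1, "translation": [0, 0, 0], "twist": [0, 0, 0.121]}, {"grip": -0.1, "translation": [0, 0, 0], "twist": [0, 0, 0.121]}]'

```text
clock: 16.23
eef_pos: [463.7, -68.4, 116.8]
tcp_rot: [-2.531, 0.408, -2.111]
contact_force: [0.1, 0.1, 0.2]
opening: 0.552
```

>>> jog_arm --moves '[{"grip": -0.1, "translation": [0, 0, 0], "twist": [0, 0, 0.121]}, {"grip": -0.1, "translation": [0, 0, 0], "twist": [0, 0, 0.121]}, {"grip": -0.1, "translation": [0, 0, 0], "twist": [0, 0, 0.121]}, {"grip": -0.1, "translation": [0, 0, 0], "twist": [0, 0, 0.121]}, {"grip": -0.1, "translation": [0, 0, 0], "twist": [0, 0, 0.121]}, {"grip": -0.1, "translation": [0, 0, 0], "twist": [0, 0, 0.121]}, {"grip": -0.1, "translation": [0, 0, 0], "twist": [0, 0, 0.121]}, {"grip": -0.1, "translation": [0, 0, 0], "twist": [0, 0, 0.121]}, {"grip": -0.1, "translation": [0, 0, 0], "twist": [0, 0, 0]}]'

```text
clock: 16.98
eef_pos: [463.6, -68.5, 116.8]
tcp_rot: [3.104, 0.719, 3.061]
contact_force: [-0.1, 0.1, 0.5]
opening: 0.552
```

```bash
python3 - <<'E'
from plan import *
to([442.4,-79,28])
from ik import *
p,R,s=pose()
G=Rt(.72,-.066,0); print("rot",(R.inv()*G).as_rotvec())
z=grab("wrist","8"); z=grab("side","8")
E
```

```text
p [463.5928 -68.4689 116.8288] q [-0.2648  0.1872  2.5508  2.6503  0.339   1.8983] F [-0.1372  0.0549  0.5439] op 0.5519434933808531 t 16.9833
[[-0.7503  0.0564  0.6587]
 [ 0.0609  0.998  -0.0161]
 [-0.6583  0.028  -0.7522]]
toolshift m [ 0.0737 -0.0142  0.053 ]
rot [ 0.0274 -0.0012 -0.0113]
```

View pics/wrist8.png

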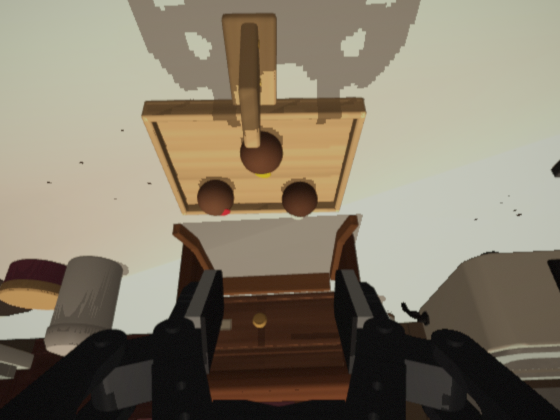

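View pics/side8.png

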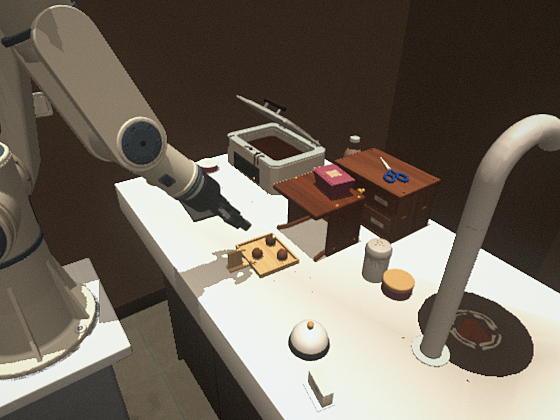

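The arm is now in a good posture. The tab's top edge runs from (250,28) to (252,145), so I'll refit it and go down.

```bash
python3 - <<'E'
from h import *
np.set_printoptions(precision=2,suppress=True)
z=load("pics/wrist8.npz")
print(ray(z,250,27,52),ray(z,252,146,52),"corners",ray(z,144,103,14),ray(z,364,101,14),"rails",ray(z,207,268,0),ray(z,332,276,0))
W=cloud(z);m=(W[...,2]>49)&(W[...,2]<56)&(W[...,0]<470)&(abs(W[...,1]+85)<30)
P=W[m];l=cv2.fitLine(P[:,:2].astype(np.float32),cv2.DIST_L2,0,.01,.01).ravel();print(len(P),l,P.mean(0),P.max(0),P.min(0))
E
```

```text
[386.47 -72.56  52.  ] [446.51 -78.95  52.  ] corners [ 449.41 -138.74   14.  ] [457.93 -18.31  14.  ] rails [ 710.88 -163.38    0.  ] [755.27 -14.71   0.  ]
1087 [  1.    -0.06 427.85 -77.74] [427.85 -77.74  51.12] [448.33 -73.13  52.79] [412.05 -82.78  49.03]
```

>>> jog_arm --moves '[{"grip": -0.1, "translation": [0, -0.007, 0], "twist": [0.014, 0, -0.006]}, {"grip": -0.1, "translation": [0, -0.007, 0], "twist": [0.014, 0, -0.006]}, {"grip": -0.1, "translation": [0.015, 0, 0.011], "twist": [0, 0, 0]}, {"grip": -0.1, "translation": [0.018, 0, 0.013], "twist": [0, 0, 0]}, {"grip": -0.1, "translation": [0.018, 0, 0.013], "twist": [0, 0, 0]}, {"grip": -0.1, "translation": [0.014, 0, 0.01], "twist": [0, 0, 0]}, {"grip": -0.1, "translation": [0.007, 0, 0.005], "twist": [0, 0, 0]}, {"grip": -0.1, "translation": [0, 0, 0], "twist": [0, 0, 0]}, {"grip": -0.1, "translation": [0, 0, 0], "twist": [0, 0, 0]}]'

```text
clock: 17.83
eef_pos: [442.0, -81.8, 29.0]
tcp_rot: [-3.134, 0.717, 3.085]
contact_force: [0.5, -0.2, 0.3]
opening: 0.55
```

```bash
python3 - <<'E'
from plan import *
to([442.4,-79,28])
from ik import *
p,R,s=pose()
G=Rt(.72,-.066,0); print("rot",(R.inv()*G).as_rotvec())
z=grab("wrist","9");
E
```

```text
p [442.0214 -81.7596  29.0429] q [-0.3037  0.542   2.6144  2.9095  0.7317  1.5572] F [ 0.47   -0.1617  0.3472] op 0.5498673019264188 t 17.8333
[[-0.7524  0.0614  0.6558]
 [ 0.0426  0.9981 -0.0445]
 [-0.6573 -0.0055 -0.7536]]
toolshift m [0.0005 0.0028 0.0009]
rot [-0.0011 -0.0028  0.0071]
```

View pics/wrist9.png

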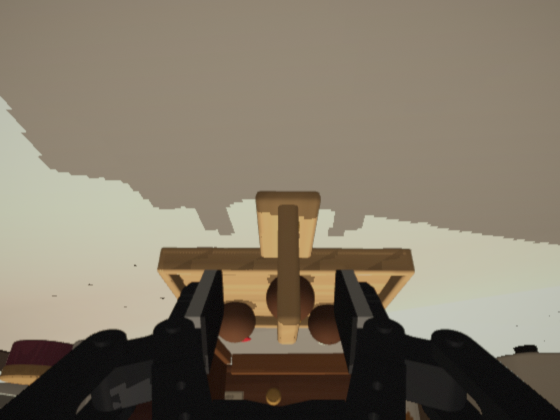

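The tab is at column 288 and the jaw centre is at about 279, so I'll shift 2.8 mm and close.

>>> jog_arm --moves '[{"grip": -0.1, "translation": [0, 0.0028, 0], "twist": [0, 0, 0]}, {"grip": 0.3, "translation": [0, 0, 0], "twist": [0, 0, 0]}, {"grip": 0.6, "translation": [0, 0, 0], "twist": [0, 0, 0]}, {"grip": 0.8, "translation": [0, 0, 0], "twist": [0, 0, 0]}, {"grip": 1, "translation": [0, 0, 0], "twist": [0, 0, 0]}, {"grip": 1, "translation": [0, 0, 0], "twist": [0, 0, 0]}, {"grip": 1, "translation": [0, 0, 0], "twist": [0, 0, 0]}, {"grip": 1, "translation": [0, 0, 0], "twist": [0, 0, 0]}]' --squeeze 40

```text
clock: 18.55
eef_pos: [442.7, -79.5, 30.4]
tcp_rot: [-3.134, 0.721, 3.083]
contact_force: [-1.8, 1.8, 7.1]
opening: 0.085
```

```bash
python3 - <<'E'
from plan import *
to([442.4,-79,28])
z=grab("wrist","10");
z=grab("side","10");cv2.imwrite("pics/c10.png",cv2.resize(z['p'][180:290,215:365,::-1],None,fx=5,fy=5,interpolation=cv2.INTER_CUBIC))
E
```

```text
p [442.7451 -79.4594  30.4354] q [-0.2915  0.5404  2.6166  2.9242  0.7362  1.5566] F [-1.8277  1.7557  7.0521] op 0.08480707168244378 t 18.55
[[-0.7498  0.0634  0.6586]
 [ 0.0436  0.998  -0.0464]
 [-0.6602 -0.0061 -0.751 ]]
toolshift m [0.0019 0.0005 0.0016]
```

View pics/wrist10.png

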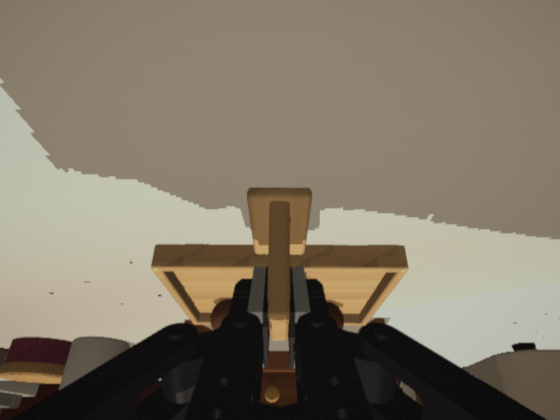

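View pics/c10.png

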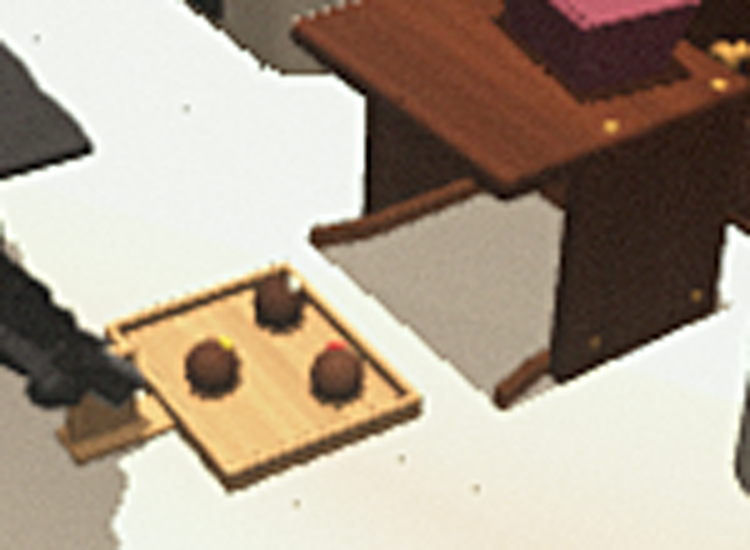

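The grip is firm (opening 0.085, about 7 mm on the 8 mm tab). Next I'll square the tray and line it up with the bay.

>>> jog_arm --moves '[{"grip": 1, "translation": [-0.0005, 0, -0.0005], "twist": [0, 0, 0]}, {"grip": 1, "translation": [-0.001, -0.0006, 0.0008], "twist": [-0.003, 0, -0.0035]}, {"grip": 1, "translation": [-0.002, -0.0012, 0.0016], "twist": [-0.0065, 0, -0.0075]}, {"grip": 1, "translation": [-0.002, -0.0012, 0.0016], "twist": [-0.0065, 0, -0.0075]}, {"grip": 1, "translation": [-0.002, -0.0012, 0.0016], "twist": [-0.0065, 0, -0.0075]}, {"grip": 1, "translation": [-0.002, -0.0012, 0.0016], "twist": [-0.0065, 0, -0.0075]}, {"grip": 1, "translation": [-0.002, -0.0012, 0.0016], "twist": [-0.0065, 0, -0.0075]}, {"grip": 1, "translation": [-0.001, -0.0006, 0.0008], "twist": [-0.003, 0, -0.0035]}, {"grip": 1, "translation": [0, 0, 0], "twist": [0, 0, 0]}, {"grip": 1, "translation": [0, 0, 0], "twist": [0, 0, 0]}]'

```text
clock: 19.48
eef_pos: [457.6, -87.7, 31.1]
tcp_rot: [-3.133, 0.719, 3.141]
contact_force: [1.0, -0.0, -2.1]
opening: 0.085
```

```bash
python3 - <<'E'
from plan import *
to([457.4,-87.5,30.4])
z=grab("wrist","11");
z=grab("side","11");cv2.imwrite("pics/c11.png",cv2.resize(z['p'][180:290,215:365,::-1],None,fx=5,fy=5,interpolation=cv2.INTER_CUBIC))
z=grab("scene","11");cv2.imwrite("pics/d11.png",cv2.resize(z['p'][180:310,230:370,::-1],None,fx=4.5,fy=4.5,interpolation=cv2.INTER_CUBIC))
E
```

```text
p [457.5848 -87.7309  31.1087] q [-0.3564  0.5261  2.5748  2.7818  0.6806  1.5829] F [ 0.9688 -0.0389 -2.12  ] op 0.08486283312439644 t 19.4833
[[-0.7526  0.006   0.6584]
 [ 0.0003  1.     -0.0087]
 [-0.6585 -0.0064 -0.7526]]
toolshift m [0.0006 0.0002 0.0004]
```

View pics/d11.png

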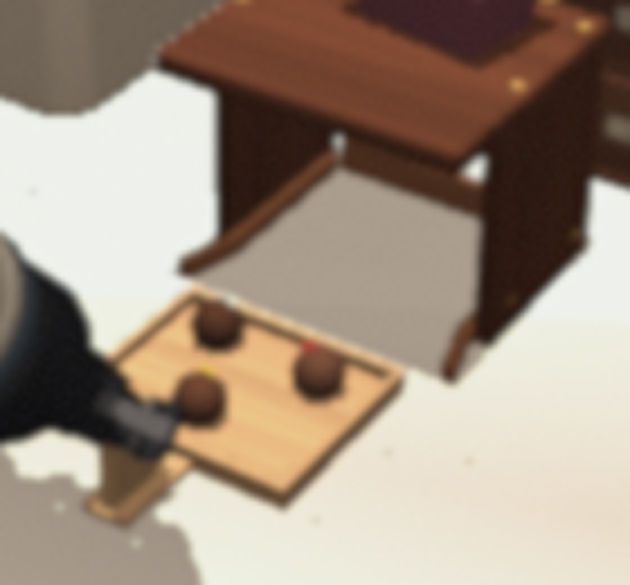

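View pics/c11.png

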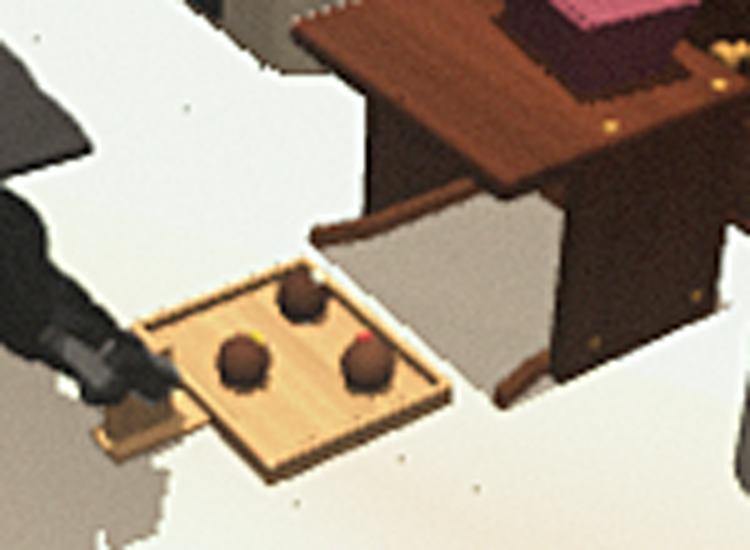

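View pics/wrist11.png

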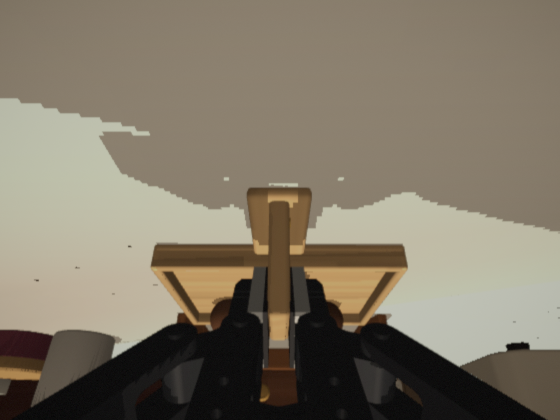

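```bash
python3 - <<'E'
from h import *
np.set_printoptions(precision=1,suppress=True)
z=load("pics/scene11.npz"); f=lambda u,v,h:ray(z,230+u/4.5,180+v/4.5,h)
print("scene tray front",f(195,292,14),f(404,376,14),"near-right",f(284,498,14),"rail tips",f(183,265,12),f(452,370,12))
z=load("pics/side11.npz"); f=lambda u,v,h:ray(z,215+u/5,180+v/5,h)
print("side tray front",f(305,258,14),f(452,388,14),"near",f(272,478,14),f(133,325,14),"rail tips",f(315,232,12),f(500,395,12))
z=load("pics/wrist11.npz")
print(ray(z,153,246,14),ray(z,405,246,14))
cv2.imwrite("pics/e11.png",cv2.resize(z['p'][230:420,140:420,::-1],None,fx=2.8,fy=2.8,interpolation=cv2.INTER_CUBIC))
E
```

```text
scene tray front [579.7 -32.   14. ] [ 579.2 -157.1   14. ] near-right [ 471.  -157.4   14. ] rail tips [598.3 -11.3  12. ] [ 598.8 -173.1   12. ]
side tray front [585.1 -31.6  14. ] [ 583.9 -159.    14. ] near [ 474.9 -163.    14. ] [479.8 -30.   14. ] rail tips [604.7 -13.   12. ] [ 601.7 -174.4   12. ]
[ 453.3 -144.    14. ] [452.6 -32.7  14. ]
```

View pics/e11.png

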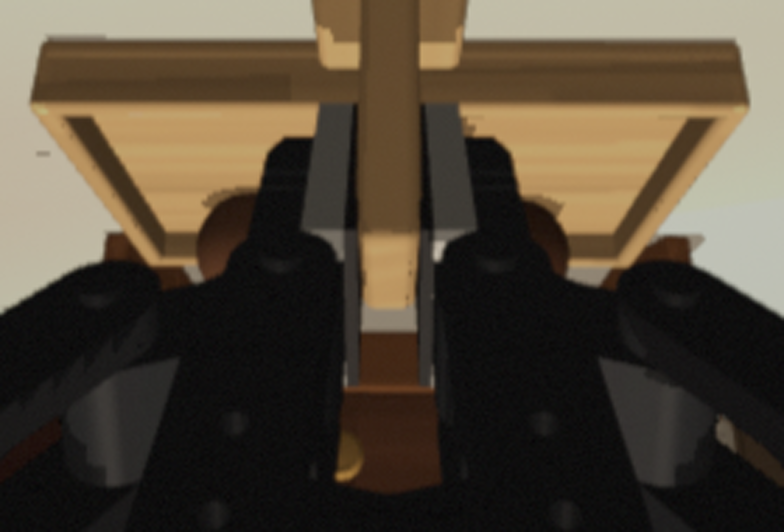

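>>> jog_arm --moves '[{"grip": 1, "translation": [-0.003, 0.0009, 0.0026], "twist": [0, 0, 0]}, {"grip": 1, "translation": [-0.0045, 0.0009, 0.004], "twist": [0, 0, 0]}, {"grip": 1, "translation": [-0.006, 0, 0.0053], "twist": [0, 0, 0]}, {"grip": 1, "translation": [-0.006, 0, 0.0053], "twist": [0, 0, 0]}, {"grip": 1, "translation": [-0.006, 0, 0.0053], "twist": [0, 0, 0]}, {"grip": 1, "translation": [-0.006, 0, 0.0053], "twist": [0, 0, 0]}, {"grip": 1, "translation": [-0.003, 0, 0.0026], "twist": [0, 0, 0]}, {"grip": 1, "translation": [0, 0, 0], "twist": [0, 0, 0]}]'

```text
clock: 20.3
eef_pos: [504.8, -85.9, 31.2]
tcp_rot: [-3.133, 0.72, -3.14]
contact_force: [0.8, 0.5, -2.9]
opening: 0.09
```

```bash
python3 - <<'E'
from plan import *
to([610,-86,30.5])
z=grab("wrist","12");
z=grab("scene","12");cv2.imwrite("pics/d12.png",cv2.resize(z['p'][180:310,230:370,::-1],None,fx=4.5,fy=4.5,interpolation=cv2.INTER_CUBIC))
E
```

```text
p [504.8218 -85.8827  31.2043] q [-0.2947  0.5216  2.4863  2.8065  0.5924  1.6272] F [ 0.8031  0.5131 -2.8835] op 0.09026030611647494 t 20.3
[[-0.7519  0.0048  0.6593]
 [-0.0008  1.     -0.0082]
 [-0.6593 -0.0067 -0.7519]]
toolshift m [-0.0786  0.0004  0.0699]
```

View pics/d12.png

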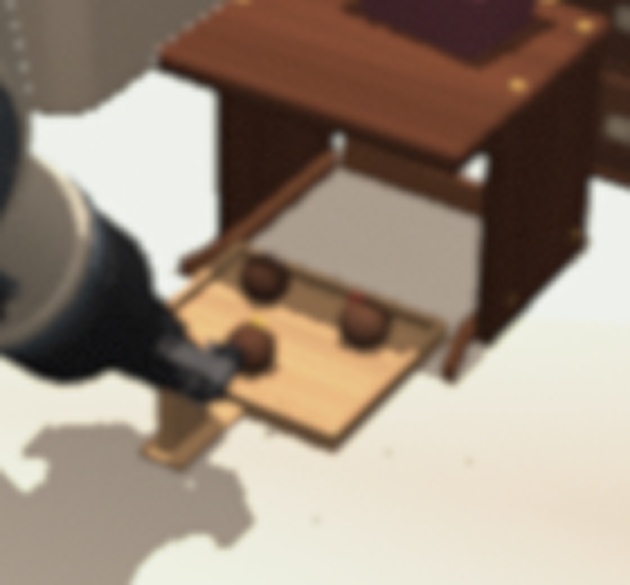

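>>> jog_arm --moves '[{"grip": 1, "translation": [-0.003, 0, 0.0034], "twist": [0, 0, 0]}, {"grip": 1, "translation": [-0.006, 0, 0.0053], "twist": [0, 0, 0]}, {"grip": 1, "translation": [-0.006, 0, 0.0053], "twist": [0, 0, 0]}, {"grip": 1, "translation": [-0.006, 0, 0.0053], "twist": [0, 0, 0]}, {"grip": 1, "translation": [-0.006, 0, 0.0053], "twist": [0, 0, 0]}, {"grip": 1, "translation": [-0.006, 0, 0.0053], "twist": [0, 0, 0]}, {"grip": 1, "translation": [-0.006, 0, 0.0053], "twist": [0, 0, 0]}, {"grip": 1, "translation": [-0.003, 0, 0.0026], "twist": [0, 0, 0]}, {"grip": 1, "translation": [0, 0, 0], "twist": [0, 0, 0]}]'

```text
clock: 21.15
eef_pos: [560.8, -86.2, 30.5]
tcp_rot: [-3.133, 0.72, -3.141]
contact_force: [1.6, 0.4, -0.6]
opening: 0.088
```

```bash
python3 - <<'E'
from plan import *
to([612,-86,30.5])
z=grab("wrist","13");
z=grab("side","13");cv2.imwrite("pics/d13.png",cv2.resize(z['p'][170:290,215:365,::-1],None,fx=5,fy=5,interpolation=cv2.INTER_CUBIC))
E
```

```text
p [560.8053 -86.2162  30.4849] q [-0.2484  0.5348  2.3772  2.8138  0.4992  1.6724] F [ 1.5633  0.4303 -0.5703] op 0.08751564243865598 t 21.15
[[-0.7518  0.0052  0.6593]
 [-0.0003  1.     -0.0082]
 [-0.6593 -0.0064 -0.7518]]
toolshift m [-0.0385  0.0005  0.0337]
```

View pics/d13.png

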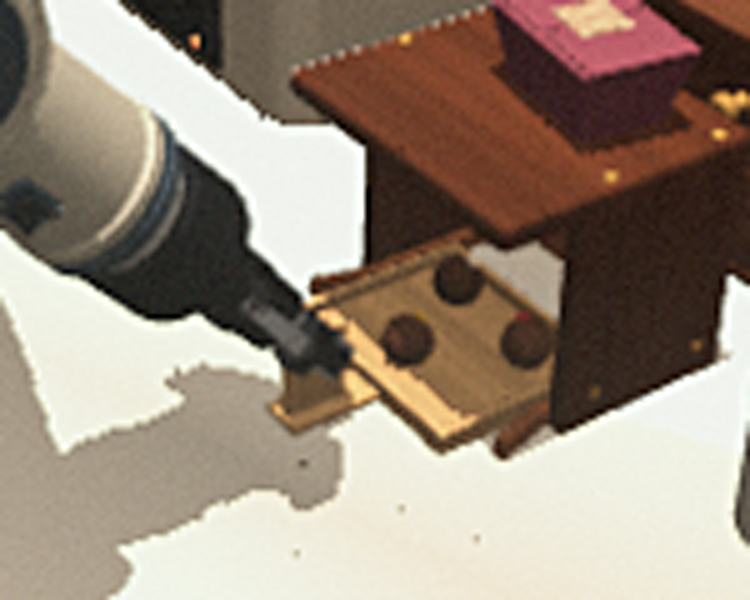

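View pics/wrist13.png

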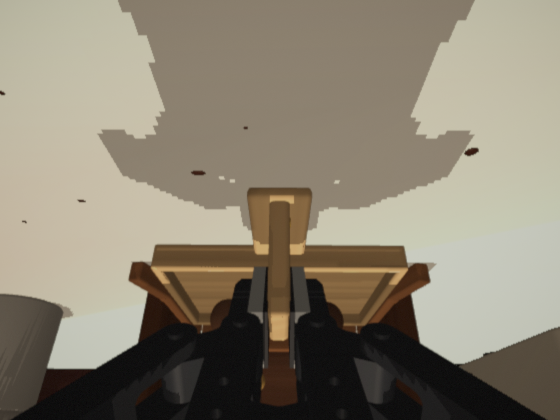

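The tray is centred between the rails (131 and 430 about 280), with low forces. I'll keep going, slower now.

>>> jog_arm --moves '[{"grip": 1, "translation": [-0.003, 0, 0.0026], "twist": [0, 0, 0]}, {"grip": 1, "translation": [-0.006, 0, 0.0053], "twist": [0, 0, 0]}, {"grip": 1, "translation": [-0.006, 0, 0.0053], "twist": [0, 0, 0]}, {"grip": 1, "translation": [-0.006, 0, 0.0053], "twist": [0, 0, 0]}, {"grip": 1, "translation": [-0.004, 0, 0.0035], "twist": [0, 0, 0]}, {"grip": 1, "translation": [-0.003, 0, 0.0026], "twist": [0, 0, 0]}, {"grip": 1, "translation": [0, 0, 0], "twist": [0, 0, 0]}, {"grip": 1, "translation": [0, 0, 0], "twist": [0, 0, 0]}]'

```text
clock: 21.92
eef_pos: [597.4, -86.4, 30.5]
tcp_rot: [-3.133, 0.72, -3.142]
contact_force: [-0.3, 0.9, 3.6]
opening: 0.086
```

```bash
python3 - <<'E'
from plan import *
to([612,-86,30.5])
z=grab("side","14");cv2.imwrite("pics/d14.png",cv2.resize(z['p'][170:290,215:365,::-1],None,fx=5,fy=5,interpolation=cv2.INTER_CUBIC))
z=grab("scene","14");cv2.imwrite("pics/e14.png",cv2.resize(z['p'][180:310,230:370,::-1],None,fx=4.5,fy=4.5,interpolation=cv2.INTER_CUBIC))
E
```

```text
p [597.3773 -86.4209  30.46  ] q [-0.2253  0.5488  2.3046  2.81    0.4417  1.7021] F [-0.3281  0.8654  3.6356] op 0.08596003150706497 t 21.9167
[[-0.7519  0.0054  0.6593]
 [-0.      1.     -0.0083]
 [-0.6593 -0.0063 -0.7519]]
toolshift m [-0.011   0.0005  0.0096]
```

View pics/d14.png

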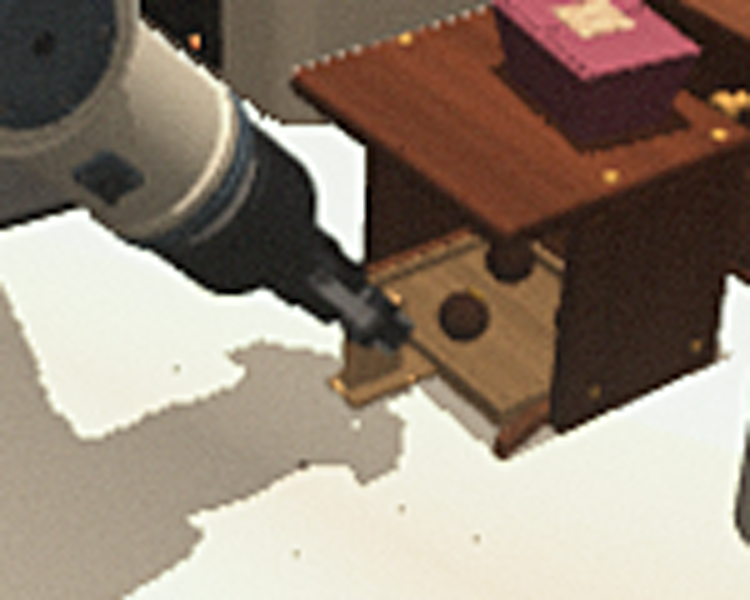

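>>> jog_arm --moves '[{"grip": 1, "translation": [-0.0022, 0, 0.002], "twist": [0, 0, 0]}, {"grip": 1, "translation": [-0.0022, 0, 0.002], "twist": [0, 0, 0]}, {"grip": 1, "translation": [-0.0022, 0, 0.002], "twist": [0, 0, 0]}, {"grip": 1, "translation": [0, 0, 0], "twist": [0, 0, 0]}]'

```text
clock: 22.35
eef_pos: [605.5, -86.4, 30.4]
tcp_rot: [-3.133, 0.719, 3.141]
contact_force: [-8.9, 0.1, 14.3]
opening: 0.088
```

>>> jog_arm --moves '[{"grip": 1, "translation": [-0.0011, 0, 0.001], "twist": [0, 0, 0]}, {"grip": 1, "translation": [-0.0011, 0, 0.001], "twist": [0, 0, 0]}, {"grip": 1, "translation": [0, 0, 0], "twist": [0, 0, 0]}]'

```text
clock: 22.6
eef_pos: [608.0, -86.4, 30.4]
tcp_rot: [-3.134, 0.719, 3.141]
contact_force: [-12.4, 1.0, 19.7]
opening: 0.085
```

```bash
python3 - <<'E'
from plan import *
to([612,-86,30.5]); print(r.sense()['wrist_torque'])
z=grab("wrist","15")
z=grab("side","15");cv2.imwrite("pics/d15.png",cv2.resize(z['p'][170:290,215:365,::-1],None,fx=5,fy=5,interpolation=cv2.INTER_CUBIC))
z=grab("scene","15");cv2.imwrite("pics/e15.png",cv2.resize(z['p'][180:310,230:370,::-1],None,fx=4.5,fy=4.5,interpolation=cv2.INTER_CUBIC))
E
```

```text
p [608.0436 -86.3729  30.4157] q [-0.2189  0.5534  2.283   2.8077  0.4242  1.7117] F [-12.3512   0.9504  19.6535] op 0.08509513515832699 t 22.6
[[-0.7524  0.0057  0.6587]
 [ 0.0003  1.     -0.0083]
 [-0.6587 -0.006  -0.7524]]
toolshift m [-0.003   0.0004  0.0025]
[ 0.2836 -0.3798  0.1031]
```

View pics/d15.png

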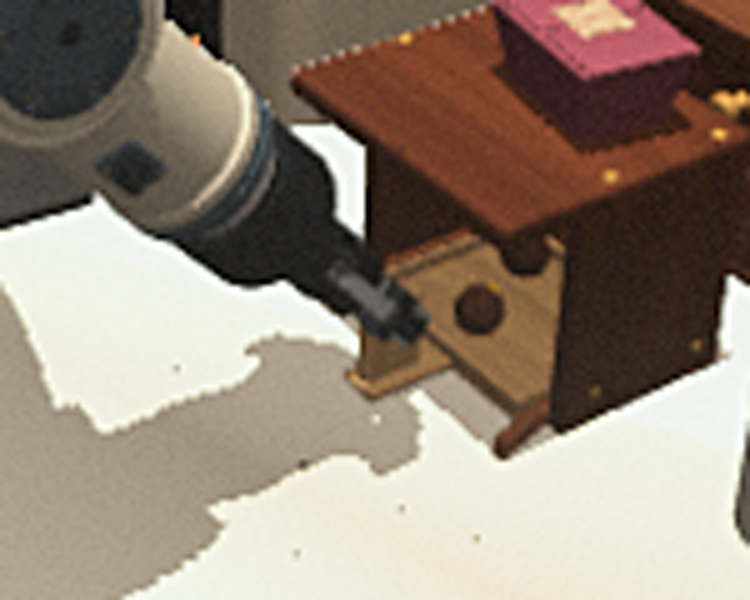

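View pics/e15.png

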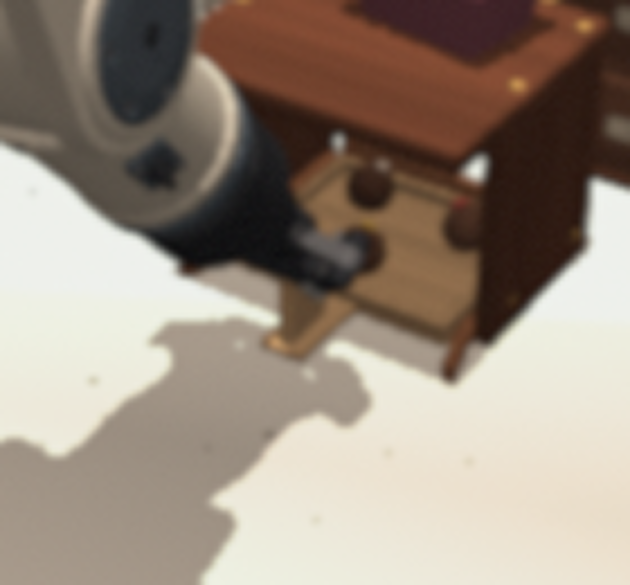

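View pics/wrist15.png

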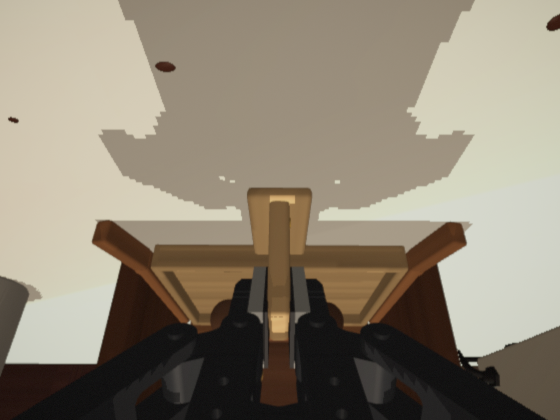

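```bash
python3 - <<'E'
from h import *
np.set_printoptions(precision=1,suppress=True)
a=[]
for t in ("14","15"):
    z=load(f"pics/scene{t}.npz"); p=z['p'][205:262,285:350,::-1].astype(float)*1.8
    a.append(cv2.resize(np.clip(p,0,255).astype(np.uint8),None,fx=6,fy=6,interpolation=cv2.INTER_CUBIC))
cv2.imwrite("pics/f15.png",np.hstack(a))
z=load("pics/side15.npz"); f=lambda u,v,h:ray(z,215+u/5,170+v/5,h)
print("tongue end corners",f(348,375,6),f(375,398,6),"rail tip",f(500,445,12),f(508,455,12))
z=load("pics/wrist15.npz")
print("wrist: near rim",ray(z,155,247,14),ray(z,404,247,14),"rail tips",ray(z,97,221,12),ray(z,465,224,12),ray(z,95,243,0),ray(z,465,246,0))
E
```

```text
tongue end corners [576.7 -82.6   6. ] [ 577.1 -105.4    6. ] rail tip [ 601.7 -174.4   12. ] [ 600.2 -182.3   12. ]
wrist: near rim [ 603.4 -141.5   14. ] [602.8 -31.9  14. ] rail tips [ 584.  -159.5   12. ] [585.8 -12.   12. ] [ 627.7 -182.3   -0. ] [630.1   9.8   0. ]
```

View pics/f15.png

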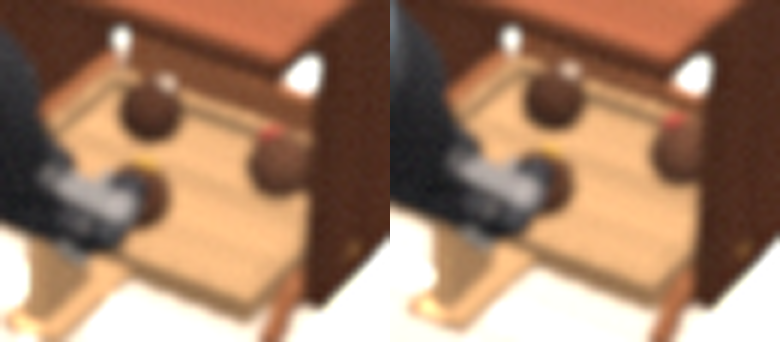

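>>> jog_arm --moves '[{"grip": 1, "translation": [-0.0011, 0, 0.001], "twist": [0, 0, 0]}, {"grip": 1, "translation": [-0.0004, 0, -0.0004], "twist": [0, 0, 0]}, {"grip": 1, "translation": [0, 0, 0], "twist": [0, 0, 0]}]'

```text
clock: 23.0
eef_pos: [609.5, -86.4, 30.4]
tcp_rot: [-3.134, 0.718, 3.141]
contact_force: [-8.5, -0.0, 11.6]
opening: 0.086
```

>>> jog_arm --moves '[{"grip": 1, "translation": [-0.0011, 0, 0.001], "twist": [0, 0, 0]}, {"grip": 1, "translation": [0, 0, 0], "twist": [0, 0, 0]}, {"grip": 1, "translation": [0, 0, 0], "twist": [0, 0, 0]}]'

```text
clock: 23.25
eef_pos: [610.0, -86.4, 30.4]
tcp_rot: [-3.134, 0.717, 3.141]
contact_force: [-17.2, -0.3, 20.3]
opening: 0.083
```

>>> jog_arm --moves '[{"grip": 1, "translation": [-0.0007, 0, -0.0008], "twist": [0, 0, 0]}, {"grip": 1, "translation": [0, 0, 0], "twist": [0, 0, 0]}, {"grip": 1, "translation": [0, 0, 0], "twist": [0, 0, 0]}]'

```text
clock: 23.5
eef_pos: [610.0, -86.4, 30.4]
tcp_rot: [-3.134, 0.715, 3.141]
contact_force: [-7.8, -0.6, 5.8]
opening: 0.084
```

>>> jog_arm --moves '[{"grip": 1, "translation": [-0.0011, 0, 0.001], "twist": [0, 0, 0]}, {"grip": 1, "translation": [0, 0, 0], "twist": [0, 0, 0]}, {"grip": 1, "translation": [0, 0, 0], "twist": [0, 0, 0]}]'

```text
clock: 23.75
eef_pos: [610.0, -86.4, 30.3]
tcp_rot: [-3.134, 0.714, 3.14]
contact_force: [-18.3, -1.7, 18.1]
opening: 0.086
```

```bash
python3 - <<'E'
from plan import *
to([612,-86,30.5])
a=[]
for n,(x,y) in (("scene",(285,205)),("side",(275,205))):
    z=grab(n,"16"); p=z['p'][y:y+60,x:x+65,::-1].astype(float)*1.6
    a.append(cv2.resize(np.clip(p,0,255).astype(np.uint8),None,fx=6,fy=6,interpolation=cv2.INTER_CUBIC))
cv2.imwrite("pics/f16.png",np.hstack(a))
grab("wrist","16")
E
```

```text
p [609.9701 -86.4236  30.3368] q [-0.217   0.5523  2.2765  2.8039  0.4117  1.7185] F [-18.2696  -1.7398  18.0779] op 0.08562194818380407 t 23.75
[[-0.7558  0.0066  0.6548]
 [ 0.0012  1.     -0.0086]
 [-0.6548 -0.0057 -0.7558]]
toolshift m [-0.0016  0.0004  0.0012]
```

View pics/f16.png

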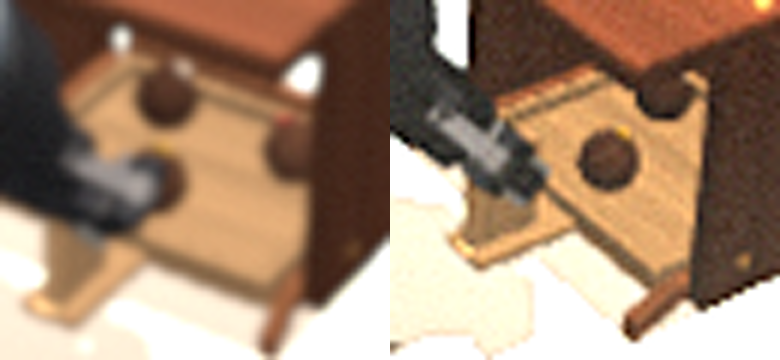

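View pics/wrist16.png

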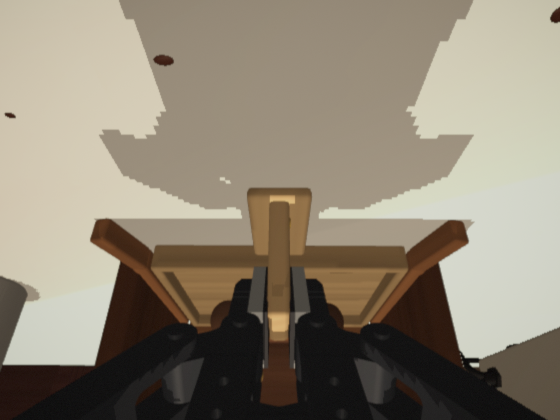

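```bash
python3 - <<'E'
from h import *
np.set_printoptions(precision=1,suppress=True)
z=load("pics/scene11.npz"); p=z['p'][195:262,285:345,::-1].astype(float)*1.6
cv2.imwrite("pics/g11.png",cv2.resize(np.clip(p,0,255).astype(np.uint8),None,fx=8,fy=8,interpolation=cv2.INTER_CUBIC))
z=load("pics/scene16.npz"); p=z['p'][195:262,285:345,::-1].astype(float)*1.6
cv2.imwrite("pics/g16.png",cv2.resize(np.clip(p,0,255).astype(np.uint8),None,fx=8,fy=8,interpolation=cv2.INTER_CUBIC))
E
```

```text
(no output)
```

View pics/g11.png

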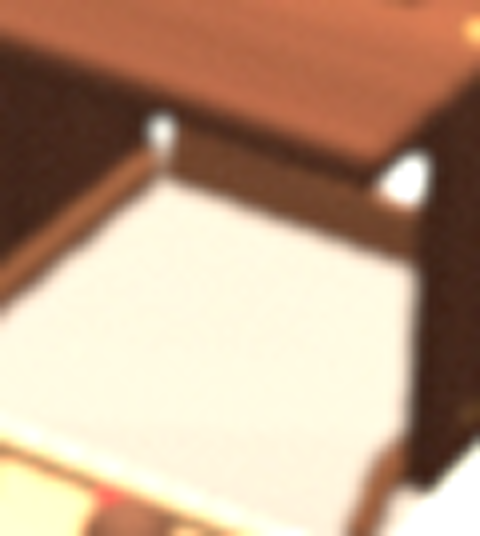

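View pics/g16.png

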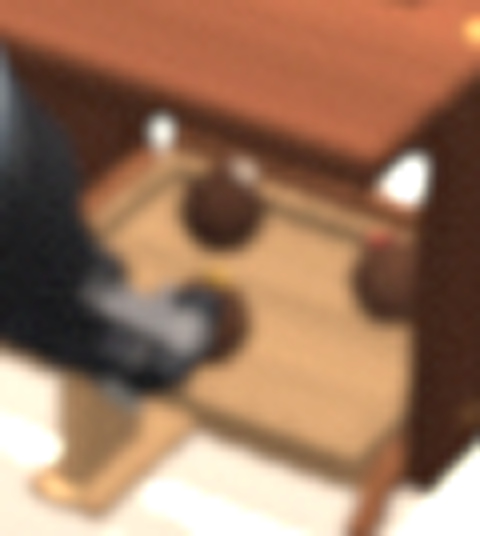

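```bash
python3 - <<'E'
from h import *
np.set_printoptions(precision=1,suppress=True)
z=load("pics/scene11.npz"); f=lambda u,v,h:ray(z,285+(u-3.5)/8,195+(v-3.5)/8,h)
print("stop base",f(165,178,0),f(290,218,0),f(415,262,0))
print("rim top in 16",f(182,155,14),f(300,188,14),f(415,224,14))
print("if rim outer top is at stop: pixel row shift per mm", proj(z,[[735,-90,14],[738,-90,14]]))
E
```

```text
stop base [741.8 -18.6   0. ] [743.8 -63.8   0. ] [ 743.9 -108.7    0. ]
rim top in 16 [737.6 -27.2  14. ] [741.7 -68.1  14. ] [ 743.7 -108.    14. ]
if rim outer top is at stop: pixel row shift per mm [[328.4 221.9]
 [329.  221.4]]
```

>>> jog_arm --moves '[{"grip": 1, "translation": [-0.001, 0, -0.0011], "twist": [0, 0, 0]}, {"grip": 1, "translation": [-0.0011, 0, 0.001], "twist": [0, 0, 0]}, {"grip": 1, "translation": [0, 0, 0], "twist": [0, 0, 0]}, {"grip": 1, "translation": [0, 0, 0], "twist": [0, 0, 0]}]'

```text
clock: 24.23
eef_pos: [610.0, -86.4, 30.3]
tcp_rot: [-3.134, 0.71, 3.14]
contact_force: [-18.0, -2.5, 10.6]
opening: 0.084
```

>>> jog_arm --moves '[{"grip": 1, "translation": [-0.0011, 0, 0.001], "twist": [0, 0, 0]}, {"grip": 1, "translation": [0, 0, 0], "twist": [0, 0, 0]}, {"grip": 1, "translation": [0, 0, 0], "twist": [0, 0, 0]}]'

```text
clock: 24.48
eef_pos: [610.1, -86.4, 30.2]
tcp_rot: [-3.135, 0.708, 3.139]
contact_force: [-29.4, -4.0, 21.8]
opening: 0.087
```

TCP x stays at 610.0 while the push force climbs to 29 N, so the tray is against the stop. I'll ease the load and then release.

>>> jog_arm --moves '[{"grip": 1, "translation": [0.0012, 0, -0.001], "twist": [0, 0, 0]}, {"grip": 1, "translation": [-0.0005, 0, -0.0006], "twist": [0, 0, 0]}, {"grip": 1, "translation": [0, 0, 0], "twist": [0, 0, 0]}, {"grip": 1, "translation": [0, 0, 0], "twist": [0, 0, 0]}]'

```text
clock: 24.82
eef_pos: [610.1, -86.3, 30.6]
tcp_rot: [-3.134, 0.709, 3.14]
contact_force: [-11.5, -3.3, 1.4]
opening: 0.086
```

>>> jog_arm --moves '[{"grip": 0.8, "translation": [0, 0, 0], "twist": [0, 0, 0]}, {"grip": 0.6, "translation": [0, 0, 0], "twist": [0, 0, 0]}, {"grip": 0.4, "translation": [0, 0, 0], "twist": [0, 0, 0]}, {"grip": 0.2, "translation": [0, 0, 0], "twist": [0, 0, 0]}, {"grip": 0.1, "translation": [0, 0, 0], "twist": [0, 0, 0]}, {"grip": 0.1, "translation": [0, 0, 0], "twist": [0, 0, 0]}]'

```text
clock: 25.32
eef_pos: [615.1, -86.4, 33.6]
tcp_rot: [-3.133, 0.719, -3.141]
contact_force: [-0.1, -0.6, -0.6]
opening: 0.451
```

```bash
python3 - <<'E'
from plan import *
to([512,-86,110])
grab("wrist","17")
E
```

```text
p [615.1009 -86.4337  33.5888] q [-0.2152  0.5488  2.2687  2.799   0.4057  1.7244] F [-0.1135 -0.6146 -0.592 ] op 0.45105948749183655 t 25.3167
[[-0.7526  0.0053  0.6584]
 [-0.0002  1.     -0.0082]
 [-0.6585 -0.0064 -0.7526]]
toolshift m [ 0.0273 -0.0006 -0.1254]
```

View pics/wrist17.png

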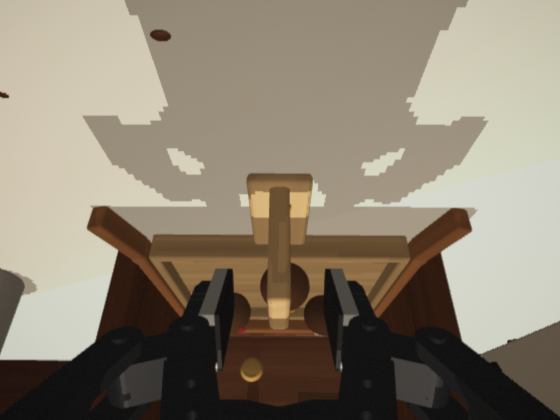

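>>> jog_arm --moves '[{"grip": 0.1, "translation": [0.002, 0, -0.01], "twist": [0, 0, 0]}, {"grip": 0.1, "translation": [0.003, 0, -0.025], "twist": [0, 0, 0]}, {"grip": 0.1, "translation": [0.003, 0, -0.03], "twist": [0, 0, 0]}, {"grip": 0.1, "translation": [0, 0, -0.03], "twist": [0, 0, 0]}, {"grip": 0.1, "translation": [0, 0, -0.03], "twist": [0, 0, 0]}, {"grip": 0.1, "translation": [0, 0, -0.02], "twist": [0, 0, 0]}, {"grip": 0.1, "translation": [0, 0, 0], "twist": [0, 0, 0]}]'

```text
clock: 25.95
eef_pos: [511.3, -85.2, 139.8]
tcp_rot: [-3.131, 0.721, -3.14]
contact_force: [0.3, 0.5, 0.1]
opening: 0.447
```

```bash
python3 - <<'E'
from plan import *
to([436,-355,150])
a=[]
for n,(x,y) in (("scene",(270,195)),("side",(270,195))):
    z=grab(n,"18"); p=z['p'][y:y+80,x:x+70,::-1].astype(float)*1.6
    a.append(cv2.resize(np.clip(p,0,255).astype(np.uint8),None,fx=5.5,fy=5.5,interpolation=cv2.INTER_CUBIC))
cv2.imwrite("pics/f18.png",np.hstack(a))
grab("wrist","18")
from ik import *
for x,y,z in ((436,-355,120),(436,-355,58),(520,-200,150)):
  for lean in (0,.2,.3,.4,.5,.6,.7):
   for az in (0,-.3,-.68):
    f=ik(np.array([x,y,z]),Rt(lean,az,0),[[-.5,.4,2.3,2.8,.4,1.6],[-.5,.4,2.1,2.6,.1,1.6],[-.5,.4,2.1,3.1,.6,1.]]);
    if f.cost<1e-6: print(x,z,lean,az,f.x)
E
```

```text
p [511.2739 -85.2344 139.7839] q [-0.2851  0.1732  2.4398  2.338   0.2478  2.1415] F [0.298  0.5348 0.1036] op 0.4474215539284041 t 25.95
[[-0.7513  0.0054  0.6599]
 [-0.001   1.     -0.0094]
 [-0.6599 -0.0078 -0.7513]]
toolshift m [ 0.0501 -0.2702 -0.0548]
436 120 0.6 0 [-0.9759  0.3198  2.1768  1.091   0.5553  2.807 ]
436 120 0.6 -0.3 [-0.8734  0.2711  2.2585  1.2974  0.3238  2.9395]
436 120 0.6 -0.68 [-0.6851  0.2455  2.3     2.5077  0.0049  2.2004]
436 120 0.7 0 [-1.0312  0.3468  2.2168  1.3216  0.6069  2.5356]
436 120 0.7 -0.3 [-0.9144  0.2937  2.3146  1.7428  0.3865  2.4613]
436 120 0.7 -0.68 [-0.6856  0.2655  2.3655  3.1226  0.1894  1.5852]
436 58 0.5 0 [-0.921   0.4281  2.1599  1.0586  0.4533  2.8433]
436 58 0.5 -0.3 [-0.8346  0.3962  2.2277  1.2698  0.2586  2.9731]
436 58 0.5 -0.68 [-0.6848  0.3803  2.2617  1.7185  0.0023  2.9898]
436 58 0.6 0 [-0.9759  0.4511  2.2004  1.3411  0.5009  2.518 ]
436 58 0.6 -0.3 [-0.8734  0.4162  2.284   1.8151  0.3212  2.395 ]
436 58 0.6 -0.68 [-0.6851  0.3989  2.3268  3.1257  0.1842  1.5821]
436 58 0.7 0 [-1.0312  0.4869  2.2349  1.5537  0.5857  2.2557]
436 58 0.7 -0.3 [-0.9144  0.4529  2.3347  2.1225  0.4513  2.0469]
436 58 0.7 -0.68 [-0.6856  0.4368  2.3869  3.132   0.3821  1.5755]
520 150 0.7 0 [-0.5932  0.2136  2.3114  1.5525  0.3685  2.685 ]
520 150 0.7 -0.3 [-0.412   0.1835  2.3557  2.4887  0.1188  2.1345]
```

View pics/f18.png

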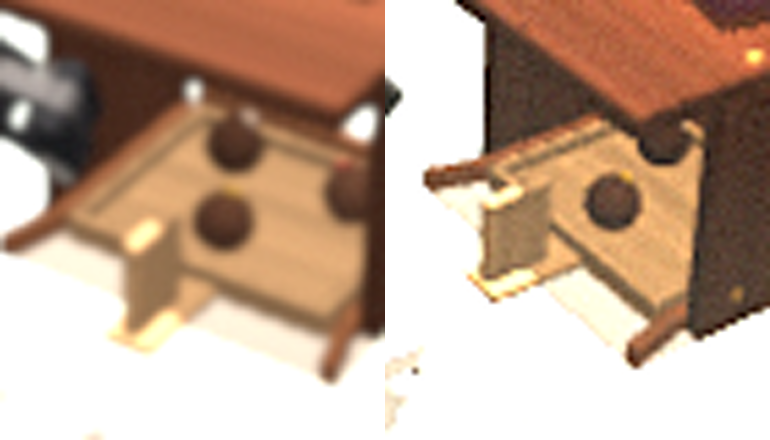

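View pics/wrist18.png

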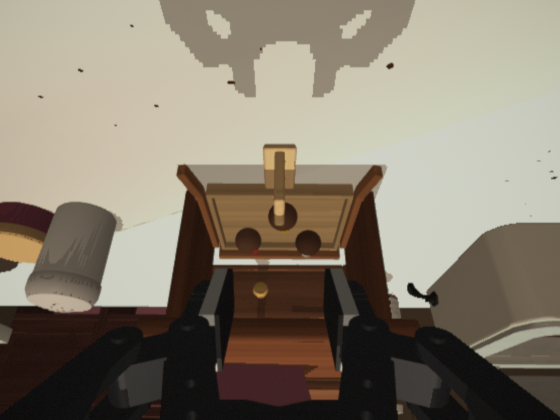

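```bash
python3 - <<'E'
from h import *
np.set_printoptions(precision=1,suppress=True)
z=load("pics/wrist18.npz");W=cloud(z)
cv2.imwrite("pics/h18.png",cv2.resize(np.clip(z['p'][140:290,160:400,::-1].astype(float)*1.3,0,255).astype(np.uint8),None,fx=3.2,fy=3.2,interpolation=cv2.INTER_CUBIC))
for v in range(180,275,3): print(v,W[v,265],W[v,320])
E
```

```text
180 [619.3 -99.    4.9] [627.2 -50.9  -1. ]
183 [623.9 -99.2   4.7] [630.8 -50.6  -0.3]
186 [629.6 -99.4   3.9] [630.8 -50.7   3. ]
189 [629.5 -99.3   7.2] [629.3 -51.1   7.2]
192 [629.7 -99.3  10.3] [629.9 -51.2   9.9]
195 [630.9 -99.2  12.6] [629.5 -51.4  13.4]
198 [ 648.  -100.1    4.4] [646.6 -49.4   5.3]
201 [ 653.  -100.3    4.5] [651.  -49.1   5.7]
204 [ 657.8 -100.4    4.8] [657.2 -48.5   5. ]
207 [ 662.6 -100.6    5.1] [661.5 -48.1   5.7]
210 [ 667.4 -100.8    5.6] [668.  -47.5   5. ]
213 [ 673.5 -101.     5.3] [673.2 -47.    5.3]
216 [ 679.3 -101.2    5.2] [677.6 -46.7   6.1]
219 [ 686.2 -101.5    4.7] [684.2 -46.1   5.7]
222 [ 690.9 -101.6    5.5] [690.  -45.6   5.9]
225 [ 698.3 -101.9    4.9] [698.2 -44.8   4.8]
228 [ 704.4 -102.1    5.1] [703.6 -44.3   5.4]
231 [ 709.8 -102.3    5.8] [711.3 -43.6   4.8]
234 [ 717.7 -102.6    5.2] [716.6 -43.1   5.6]
237 [ 725.7 -102.9    4.7] [724.  -42.5   5.4]
240 [ 733.1 -103.2    4.7] [708.9 -44.4  16.7]
243 [ 734.5 -103.2    7.7] [709.6 -44.5  19.9]
246 [ 734.8 -103.1   11.3] [712.8 -44.3  21.8]
249 [ 738.9 -103.2   13.1] [738.7 -41.5  12.9]
252 [ 739.6 -103.1   16.4] [739.  -41.7  16.5]
255 [ 739.  -103.    20.4] [740.4 -41.7  19.5]
258 [ 745.  -103.2   21.3] [745.3 -41.3  20.9]
261 [ 803.  -105.9   -0.5] [805.4 -34.7  -1.9]
264 [ 810.9 -106.1    0.3] [811.3 -34.3  -0.2]
267 [ 809.9 -106.     4.9] [812.4 -34.4   3.5]
270 [ 813.8 -106.1    7.4] [813.7 -34.4   7.2]
273 [ 809.6 -105.8   13.3] [808.6 -35.2  13.4]
```

View pics/h18.png

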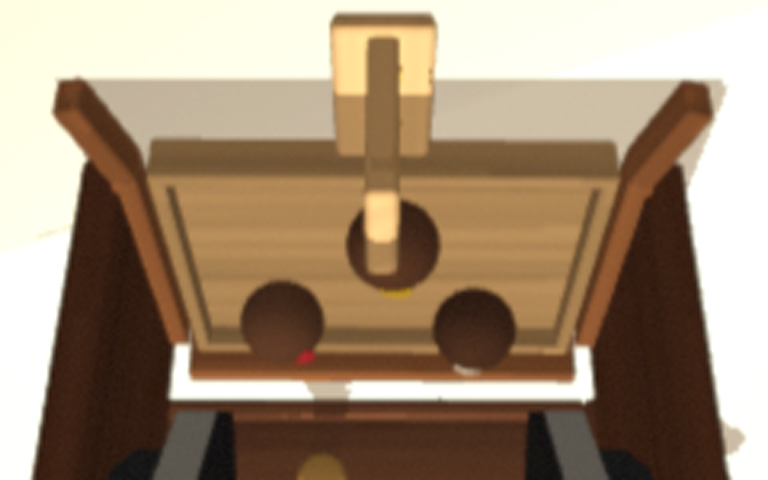

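The depth profile shows the tray home. The rim's inner face is at x=734.5, so its 5 mm wall ends at 739.5, and the stop face is at about 739.3. The rear rim is at 629.6 on both sides, so the tray is square, and the truffles are upright. Next is the bell: I'll unwind the wrist, then close the jaws.

>>> jog_arm --moves '[{"grip": 1, "translation": [0, 0, 0], "twist": [0, 0, -0.121]}, {"grip": 1, "translation": [0, 0, 0], "twist": [0, 0, -0.121]}, {"grip": 1, "translation": [0, 0, 0], "twist": [0, 0, -0.121]}, {"grip": 1, "translation": [0, 0, 0], "twist": [0, 0, -0.121]}, {"grip": 1, "translation": [0, 0, 0], "twist": [0, 0, -0.121]}, {"grip": 1, "translation": [0, 0, 0], "twist": [0, 0, -0.121]}, {"grip": 1, "translation": [0, 0, 0], "twist": [0, 0, -0.121]}, {"grip": 1, "translation": [0, 0, 0], "twist": [0, 0, -0.121]}, {"grip": 1, "translation": [0, 0, 0], "twist": [0, 0, -0.121]}, {"grip": 1, "translation": [0, 0, 0], "twist": [0, 0, -0.121]}]'

```text
clock: 26.93
eef_pos: [513.8, -85.1, 136.0]
tcp_rot: [-2.455, 0.225, -1.848]
contact_force: [-0.3, 0.2, -0.0]
opening: -0.001
```

>>> jog_arm --moves '[{"grip": 1, "translation": [0, 0, 0], "twist": [0, 0, -0.121]}, {"grip": 1, "translation": [0, 0, 0], "twist": [0, 0, -0.121]}, {"grip": 1, "translation": [0, 0, 0], "twist": [0, 0, -0.121]}, {"grip": 1, "translation": [0, 0, 0], "twist": [0, 0, -0.121]}, {"grip": 1, "translation": [0, 0, 0], "twist": [0, 0, -0.121]}, {"grip": 1, "translation": [0, 0, 0], "twist": [0, 0, -0.121]}, {"grip": 1, "translation": [0, 0, 0], "twist": [0, 0, -0.121]}, {"grip": 1, "translation": [0, 0, 0], "twist": [0, 0, -0.121]}, {"grip": 1, "translation": [0, 0, 0], "twist": [0, 0, -0.121]}, {"grip": 1, "translation": [0, 0, 0], "twist": [0, 0, -0.121]}]'

```text
clock: 27.77
eef_pos: [513.8, -85.1, 136.0]
tcp_rot: [-2.626, -0.523, -0.86]
contact_force: [-1.6, -0.0, 0.4]
opening: 0.0
```

>>> jog_arm --moves '[{"grip": 1, "translation": [0, 0, 0], "twist": [0, 0, -0.121]}, {"grip": 1, "translation": [0, 0, 0], "twist": [0, 0, -0.121]}, {"grip": 1, "translation": [0, 0, 0], "twist": [0, 0, -0.121]}, {"grip": 1, "translation": [0, 0, 0], "twist": [0, 0, -0.121]}, {"grip": 1, "translation": [0, 0, 0], "twist": [0, 0, -0.121]}, {"grip": 1, "translation": [0, 0, 0], "twist": [0, 0, -0.121]}, {"grip": 1, "translation": [0, 0, 0], "twist": [0, 0, 0]}]'

```text
clock: 28.35
eef_pos: [513.7, -85.1, 136.1]
tcp_rot: [3.126, -0.717, 0.013]
contact_force: [0.5, 0.5, -0.4]
opening: 0.001
```

```bash
python3 - <<'E'
from plan import *
to([450,-200,180])
E
```

```text
p [513.7351 -85.0824 136.0793] q [-0.2833  0.1858  2.435   2.3492  0.2503 -1.0197] F [ 0.4877  0.4794 -0.3989] op 0.0013006421228447622 t 28.35
[[ 0.7539  0.0023  0.657 ]
 [ 0.0096 -0.9999 -0.0076]
 [ 0.6569  0.0121 -0.7539]]
toolshift m [-0.0203  0.1153 -0.0741]
```

>>> jog_arm --moves '[{"grip": 1, "translation": [-0.005, 0.008, 0], "twist": [0, -0.05, 0]}, {"grip": 1, "translation": [-0.005, 0.008, 0], "twist": [0, -0.05, 0]}, {"grip": 1, "translation": [-0.005, 0.008, 0], "twist": [0, -0.05, 0]}, {"grip": 1, "translation": [-0.005, 0.008, 0], "twist": [0, -0.05, 0]}, {"grip": 1, "translation": [-0.005, 0.008, 0], "twist": [0, -0.08, 0]}, {"grip": 1, "translation": [-0.005, 0.008, 0], "twist": [0, -0.1, 0]}, {"grip": 1, "translation": [0, 0.01, 0], "twist": [0, -0.12, 0]}, {"grip": 1, "translation": [0, 0.01, 0], "twist": [0, -0.12, 0]}, {"grip": 1, "translation": [0, 0, 0], "twist": [0, -0.1, 0]}, {"grip": 1, "translation": [0, 0, 0], "twist": [0, 0, 0]}]'

```text
clock: 29.18
eef_pos: [514.7, -85.0, 131.5]
tcp_rot: [-3.079, -0.48, 0.013]
contact_force: [0.7, -1.0, 0.5]
opening: 0.001
```

```bash
python3 - <<'E'
from plan import *
to([450,-230,150])
p,R,s=pose()
from ik import *
print("rot to vertical az-.5",(R.inv()*Rt(0,0,1)).as_rotvec(),(R.inv()*Rt(0,-.5,1)).as_rotvec())
E
```

```text
p [514.7459 -84.9982 131.5075] q [-0.2989  0.1818  2.2678  0.694   0.3195  0.6208] F [ 0.6608 -1.0039  0.49  ] op 0.0013065047374142087 t 29.1833
[[ 0.8867  0.0418  0.4604]
 [ 0.0115 -0.9976  0.0684]
 [ 0.4622 -0.0553 -0.8851]]
toolshift m [-0.0505  0.1409 -0.0561]
rot to vertical az-.5 [-0.0643 -0.4799  0.0277] [-0.1831 -0.4542  0.5178]
```

>>> jog_arm --moves '[{"grip": 1, "translation": [-0.01, 0.02, -0.01], "twist": [-0.013, -0.096, 0.005]}, {"grip": 1, "translation": [-0.01, 0.028, -0.008], "twist": [-0.013, -0.096, 0.005]}, {"grip": 1, "translation": [-0.012, 0.028, -0.005], "twist": [-0.013, -0.096, 0.005]}, {"grip": 1, "translation": [-0.014, 0.028, -0.003], "twist": [-0.013, -0.096, 0.005]}, {"grip": 1, "translation": [-0.014, 0.028, -0.002], "twist": [-0.013, -0.096, 0.005]}, {"grip": 1, "translation": [0, 0.015, 0], "twist": [0, 0, 0]}, {"grip": 1, "translation": [0, 0, 0], "twist": [0, 0, 0]}]'

```text
clock: 29.77
eef_pos: [457.9, -223.6, 132.1]
tcp_rot: [-3.128, -0.044, 0.01]
contact_force: [-0.5, 0.5, -0.3]
opening: -0.0
```

```bash
python3 - <<'E'
from plan import *
to([436,-355,130])
p,R,s=pose()
from ik import *
print("rot to vertical",(R.inv()*Rt(0,0,1)).as_rotvec())
grab("wrist","20")
E
```

```text
p [ 457.8851 -223.6415  132.0671] q [-0.4793  0.2847  1.991   0.0441  0.8334  1.0517] F [-0.5154  0.5387 -0.3179] op -0.0003138425221475386 t 29.7667
[[ 0.999   0.011   0.0443]
 [ 0.0104 -0.9999  0.0138]
 [ 0.0444 -0.0133 -0.9989]]
toolshift m [-0.0233  0.1311 -0.0007]
rot to vertical [-0.0136 -0.0444  0.0107]
```

View pics/wrist20.png

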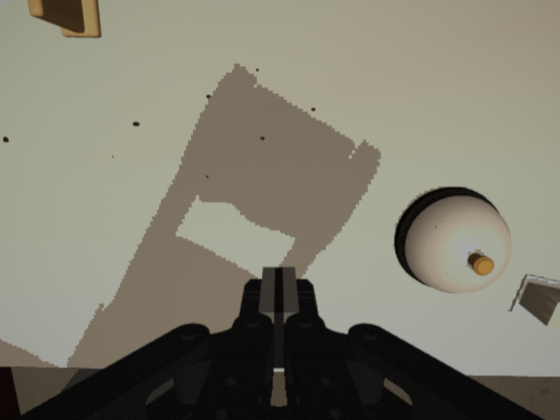

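```bash
python3 - <<'E'
from h import *
np.set_printoptions(precision=1,suppress=True)
z=load("pics/wrist20.npz");W=cloud(z)
print(ray(z,484,265,60),W[265,484])
E
```

```text
[ 439.2 -352.    60. ] [ 438.9 -352.4   59.2]
```

>>> jog_arm --moves '[{"grip": 1, "translation": [-0.004, 0.02, 0], "twist": [-0.0136, -0.0444, 0.0107]}, {"grip": 1, "translation": [-0.005, 0.028, 0], "twist": [0, 0, 0]}, {"grip": 1, "translation": [-0.005, 0.028, 0], "twist": [0, 0, 0]}, {"grip": 1, "translation": [-0.004, 0.028, 0], "twist": [0, 0, 0]}, {"grip": 1, "translation": [-0.004, 0.02, 0], "twist": [0, 0, 0]}, {"grip": 1, "translation": [0, 0, 0], "twist": [0, 0, 0]}, {"grip": 1, "translation": [0, 0, 0], "twist": [0, 0, 0]}]'

```text
clock: 30.4
eef_pos: [434.7, -345.8, 132.4]
tcp_rot: [3.14, 0.001, -0.001]
contact_force: [0.4, -0.3, -0.1]
opening: -0.005
```

```bash
python3 - <<'E'
from plan import *
to([436,-355,63])
grab("wrist","21")
E
```

```text
p [ 434.6625 -345.8409  132.3921] q [-0.6737  0.3628  1.8702 -0.0022  0.9087  0.899 ] F [ 0.4256 -0.2984 -0.1173] op -0.004764624816884411 t 30.4
[[ 1.     -0.0005 -0.0011]
 [-0.0005 -1.     -0.0013]
 [-0.0011  0.0013 -1.    ]]
toolshift m [0.0014 0.0091 0.0694]
```

View pics/wrist21.png

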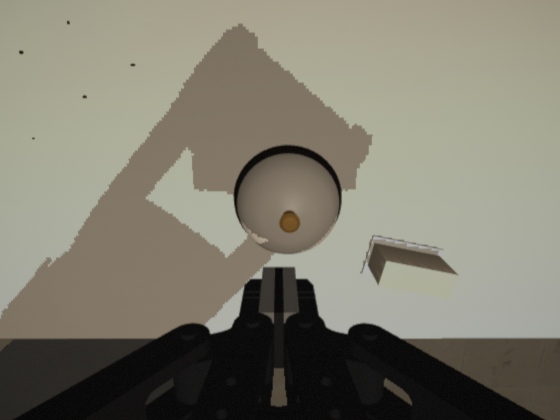

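```bash
python3 - <<'E'
from plan import *
z=load("pics/wrist21.npz");W=cloud(z)
b=ray(z,290,222,60);print(b,W[222,290]); to([b[0],b[1],64])
E
```

```text
[ 438.8341 -353.467    60.    ] [ 438.8694 -353.4635   60.102 ]
p [ 434.6119 -345.3273  132.4458] q [-0.6726  0.3624  1.8707 -0.0031  0.909   0.8997] F [-0.406 -0.308  0.041] op 0.002767061773548245 t 30.45
[[ 1.      0.0004 -0.0018]
 [ 0.0004 -1.     -0.0017]
 [-0.0018  0.0017 -1.    ]]
toolshift m [0.0043 0.008  0.0685]
```

>>> jog_arm --moves '[{"grip": 1, "translation": [0.002, 0.0045, 0.015], "twist": [0, 0, 0]}, {"grip": 1, "translation": [0.002, 0.004, 0.02], "twist": [0, 0, 0]}, {"grip": 1, "translation": [0, 0, 0.018], "twist": [0, 0, 0]}, {"grip": 1, "translation": [0, 0, 0.012], "twist": [0, 0, 0]}, {"grip": 1, "translation": [0, 0, 0], "twist": [0, 0, 0]}, {"grip": 1, "translation": [0, 0, 0], "twist": [0, 0, 0]}]'

```text
clock: 30.95
eef_pos: [438.4, -354.8, 67.9]
tcp_rot: [3.138, 0.003, 0.002]
contact_force: [-0.2, -0.6, 0.6]
opening: -0.0
```

>>> jog_arm --moves '[{"grip": 1, "translation": [0, 0, 0.003], "twist": [0, 0, 0]}, {"grip": 1, "translation": [0, 0, 0.002], "twist": [0, 0, 0]}, {"grip": 1, "translation": [0, 0, 0.001], "twist": [0, 0, 0]}, {"grip": 1, "translation": [0, 0, 0], "twist": [0, 0, 0]}]'

```text
clock: 31.28
eef_pos: [438.7, -356.4, 62.7]
tcp_rot: [3.136, 0.002, 0.001]
contact_force: [-0.6, -1.1, 0.3]
opening: -0.0
```

>>> jog_arm --moves '[{"grip": 1, "translation": [0, -0.0018, 0], "twist": [0.003, 0, 0]}, {"grip": 1, "translation": [0, 0, 0.001], "twist": [0, 0, 0]}, {"grip": 1, "translation": [0, 0, 0.001], "twist": [0, 0, 0]}, {"grip": 1, "translation": [0, 0, 0.001], "twist": [0, 0, 0]}, {"grip": 1, "translation": [0, 0, 0], "twist": [0, 0, 0]}]'

```text
clock: 31.7
eef_pos: [438.7, -354.6, 59.3]
tcp_rot: [3.139, 0.002, 0.001]
contact_force: [0.9, 0.3, 2.9]
opening: 0.002
```

>>> jog_arm --moves '[{"grip": 1, "translation": [0, 0, 0.001], "twist": [0, 0, 0]}, {"grip": 1, "translation": [0, 0, 0.001], "twist": [0, 0, 0]}, {"grip": 1, "translation": [0, 0, 0], "twist": [0, 0, 0]}]'

```text
clock: 31.95
eef_pos: [438.7, -354.6, 57.5]
tcp_rot: [3.139, 0.002, 0.001]
contact_force: [-0.4, 1.1, 7.0]
opening: -0.005
```

Contact is on the button, and the spring force is rising at about 2 N/mm. I'll continue to the end of travel.

>>> jog_arm --moves '[{"grip": 1, "translation": [0, 0, 0.001], "twist": [0, 0, 0]}, {"grip": 1, "translation": [0, 0, 0.001], "twist": [0, 0, 0]}, {"grip": 1, "translation": [0, 0, 0], "twist": [0, 0, 0]}, {"grip": 1, "translation": [0, 0, 0], "twist": [0, 0, 0]}]'

```text
clock: 32.28
eef_pos: [438.7, -354.6, 56.8]
tcp_rot: [3.139, 0.002, 0.001]
contact_force: [-4.2, 4.5, 20.3]
opening: -0.0
```

The button has bottomed: 20 N against its 8 N spring, and z has stalled at 56.8. Now I'll retract.

>>> jog_arm --moves '[{"grip": 1, "translation": [0, 0, 0], "twist": [0, 0, 0]}, {"grip": 1, "translation": [0, 0, -0.004], "twist": [0, 0, 0]}, {"grip": 1, "translation": [0, 0, -0.015], "twist": [0, 0, 0]}, {"grip": 1, "translation": [0, 0, -0.03], "twist": [0, 0, 0]}, {"grip": 1, "translation": [0, 0, -0.03], "twist": [0, 0, 0]}, {"grip": 1, "translation": [0, 0, -0.03], "twist": [0, 0, 0]}, {"grip": 1, "translation": [0, 0, 0], "twist": [0, 0, 0]}, {"grip": 1, "translation": [0, 0, 0], "twist": [0, 0, 0]}]'

```text
clock: 32.95
eef_pos: [439.7, -355.1, 165.9]
tcp_rot: [3.137, -0.001, 0.001]
contact_force: [-0.1, -0.1, -1.3]
opening: -0.001
```

```bash
python3 - <<'E'
from plan import *
to([438,-354,150])
grab("scene","22");grab("side","22")
E
```

```text
p [ 439.6981 -355.0521  165.949 ] q [-0.68    0.3315  1.8264 -0.004   0.9804  0.8923] F [-0.1266 -0.119  -1.2962] op -0.0014007219050009732 t 32.95
[[ 1.      0.0008  0.0005]
 [ 0.0008 -1.     -0.0047]
 [ 0.0005  0.0047 -1.    ]]
toolshift m [-0.0017 -0.0011  0.0159]
```

View pics/scene22.png

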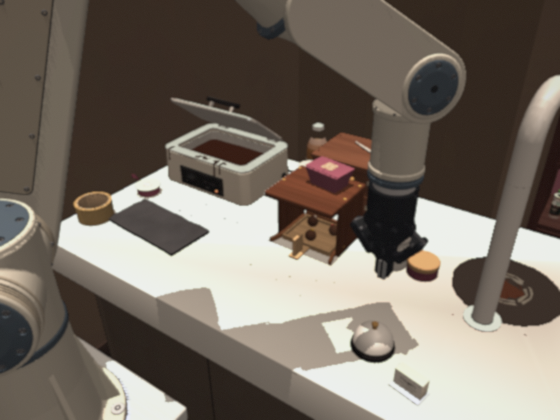

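View pics/side22.png

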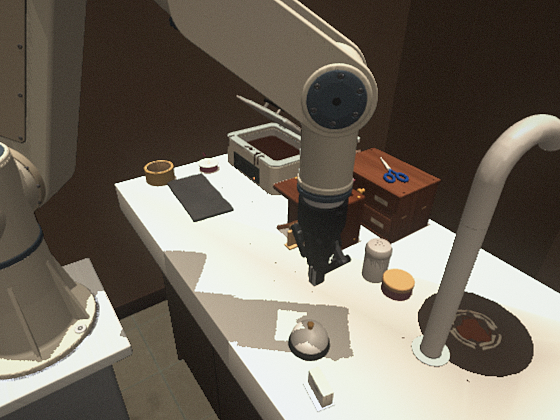

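The tray is in the bay with the tab at (297,243) and the truffles standing. The gift box and shaker haven't moved, the bell button is up at (375,323), and the arm is clear of everything. I'm handing the job in.

```bash
python3 -c "
from rig import r
print(r.sign_off())"
```

```text
the job is handed in; nothing more can be done
None
```

The job is done and handed in at about 33 s of the 64 s allowed. The truffle is on the tray, the tray is home under the pass, and the bell has been pressed right down.

- **Truffle:** I set it on the free half of the tray and let go. All three truffles were upright in the wrist, scene and side views once the tray was home. The last pictures, after the bell, show the tray only partly but agree.
- **Tray:** I pushed it in by its tab with the gripper leaning back about 41°, until it stopped moving while the push rose to 29 N. After I let go, wrist-camera depth put the tray's front face at x ≈ 739.5 mm and the stop at about 739.3 mm. Its rear edge was at the same x on both sides, so it sits square, and it is centred between the rails.
- **Bell:** The button went down about 3.5 mm and bottomed at 20 N, against a spring of about 8 N. It came back up after I withdrew.
- **Bystanders:** The gift box and shaker look unmoved in the last pictures, and the arm was touching nothing at hand-in.

**Checks that disagreed:** Before the tray was home, measurements from the rail tips in the scene and side views suggested about 3 mm still to go. The hard stop and the later depth reading contradict that. The cameras also differed by about 5 mm in y, so I aligned the tray to the rails within each single view.

My first approach to the tab drove the last joint almost to its limit, with no harm done. I backed off, turned the wrist round the other way and carried on.

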